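Find and level the proud seat of a plate stage

TASK

One of the four steel seats of the white plate stage stands a few millimetres proud, so plates rock on it. Take the probe from its stand, feel the seats with its tip lightly enough not to push them down, and with the probe press the high one down until it is level with the other three, to about a millimetre and no deeper. Then put the probe back upright in its stand, and leave the other things on the bench where they are.

Things in the scene. Friction and masses are not known exactly. Their poses are not given: they have to be found in the camera images.
- stage: fixed white rectangular frame, 156 mm (its x) by 184 mm (its y), 42 mm high, walls 12 mm, blue tab on its -x side; origin at the centre of its underside. In it a black deck carries four flat round steel seats 30 mm in diameter, standing 10 mm above it, one near each corner. The deck's height is not told and varies: the three level seats' tops are 40 to 58 mm above the bench
- corner_1 (a point): axis of the seat at the stage's -x -y corner (46 mm from the stage's centre in x, 60 mm in y), at the height of the frame's rim, 42 mm above the bench; it tells the seat's place, not the height of its top
- corner_2 (a point): axis of the seat at the stage's -x +y corner (46 mm from the stage's centre in x, 60 mm in y), at the height of the frame's rim, 42 mm above the bench; it tells the seat's place, not the height of its top
- corner_3 (a point): axis of the seat at the stage's +x -y corner (46 mm from the stage's centre in x, 60 mm in y), at the height of the frame's rim, 42 mm above the bench; it tells the seat's place, not the height of its top
- corner_4 (a point): axis of the seat at the stage's +x +y corner (46 mm from the stage's centre in x, 60 mm in y), at the height of the frame's rim, 42 mm above the bench; it tells the seat's place, not the height of its top
- high_seat (a joint): height in m of the proud seat's top over the plane of the others: 0.0032 to 0.0048 at the start, 0 is level, negative too deep. Its corner is not told and varies. All seats slide vertically in stiff friction, with no spring and no stop at level: each stays where left, holds against some 14 N, sinks while pushed harder (15 to 18 N when slow) and cannot be raised again
- level_seat_1 (a joint): height in m of the top of one of the three good seats over their common plane: within 0.2 mm of 0 at the start, negative when pushed down. At which corner it sits is not told
- level_seat_2 (a joint): height in m of the top of one of the three good seats over their common plane: within 0.2 mm of 0 at the start, negative when pushed down. At which corner it sits is not told
- level_seat_3 (a joint): height in m of the top of one of the three good seats over their common plane: within 0.2 mm of 0 at the start, negative when pushed down. At which corner it sits is not told
- probe: loose probe, about 0.16 kg, upright in its stand. Steel stem 12 mm in diameter, 45 mm long, flat lower end (tip); red round collar 58 mm in diameter, 45 to 53 mm above the tip; black handle 24 by 24 mm, 53 to 99 mm above the tip, sides along its x and y. Origin at the tip's centre, z up. With the fingertips resting on the collar's top it cannot slip up in the grip
- stand: fixed round aluminium stand, tube 68 mm in outer diameter and 60 mm high on a 100 mm foot, with an upright bore 26 mm in diameter; origin at the centre of its underside, on the bench. The probe's stem hangs in the bore, its collar resting on the tube's rim (the tip then 15 mm above the bench)
- sample_jar: bystander: clear jar with a red lid, 72 mm in diameter, 85 mm high, origin under its centre
- amber_bottle: bystander: amber bottle with a blue cap, 66 mm in diameter, 130 mm high, origin under its centre
- tip_rack: bystander: blue rack of yellow pipette tips, 115 by 80 mm, 56 mm high, origin under its centre

How it is judged:
By the outcome, as a careful person would: the job done as asked, in the order asked, and still so for the second after the job is handed in, with the robot touching nothing.
It also fails if it takes over 72 s, if anything falls off the work surface, if the arm or the gripper's body presses on something with over 40 N, if the wrist force passes 120 N, or if a joint passes its speed limit or range.

ROBOT

A 6-joint arm with a two-finger parallel gripper is mounted at the origin on the work surface. World frame = base frame: x ahead of the robot, y to its left, z up, the work surface at z = 0. Lengths are in m, angles in rad, forces in N, time in s.
With the tool pointing down it reaches from about 0.275 to 0.775 m from the base axis. Payload 14.6 kg.
Tool frame: the origin (TCP) lies midway between the tips of the shut fingers; the grasp point (between the pads) lies 19 mm behind it; z points along the fingers, y is the line along which they close (so a half turn about z gives the same grasp; the last joint's range is limited). The gripper opens to 85 mm and grips with 20 to 120 N. Pads are 22 mm wide; open, the fingers measure 114 mm over their backs; the gripper's body (76 mm by 85 mm) begins 54 mm behind the grasp point. The pads swing forward as they close: fully open they stand 13 mm farther back than shut.
Start: joints at [0.961, 0.263, -0.048, 1.259, 0, 1.415], TCP at [0.231, 0.472, 0.201] pointing down, gripper open.
Joint ranges: [-2.65, 2.65], [-0.89, 1.7], [-1.18, 1.37], [-2.13, 2.11], [-1.35, 1.29], [-3.14, 3.14]. Speed limits (rad/s): [1.89, 1.89, 2.57, 2.79, 3.14, 3.14].

INTERFACE

Orientations are given as [roll, pitch, yaw] about the fixed x, y, z axes, in that order (R = Rz(yaw) Ry(pitch) Rx(roll)).
In Python, from workcell import bot gives the robot as it stands. The module is installed in compiled form; this text tells all that it offers.
- The arm moves only by the tool drive_tool, never from a script. Its argument "targets" is a list of rows, each an object of numbers: "gripper": the finger opening in cm, from 0 to 8.54; "tx", "ty", "tz": the shift along the tool's x, y, z in cm; "ax", "ay", "az": the turn, a rotation vector about the tool's x, y, z in rad. In form: [{"gripper": .., "tx": .., "ty": .., "tz": .., "ax": .., "ay": .., "az": ..}, ...]. A call has 1 to 12 rows; each row shifts and turns the commanded pose from where the row before left it, along the tool's axes as they then stand; what a row does not reach is not made up. A row lasts 1/10 s, in which the tool goes at most 50 mm and 8.59 degrees, less where a joint would pass 70% of its speed; a pose out of reach is approached as far as the arm can. A call is refused whole if a number of a shift passes 5 or a number of a turn 0.15, either way. A call with a gripper value outside its range is refused whole. The fingers move at their own pace and stop on an object; the grip force is fixed at half the most. Time passes only in rows, so rows that do not move let the fingers close. It gives the time, the measured TCP pose, the force, the opening and the grip force at its end, in the units of the state.
- bot.sense(): the state, without advancing time (a new reading comes with each control period).
- bot.grab_frame(name): name is "side" or "top" or "wrist"; returns a dict with "color" (384x512x3 uint8, red, green, blue), "depth" (384x512 float32, m along the optical axis (not along the pixel's ray), 0 where there is no reading), "intrinsics" (3x3 intrinsics, pixels), "k1" (the pictures are not rectified: a ray, as slopes to the right and down, at radius r is drawn at 1 + k1 r^2 times it, then the intrinsics apply), "extrinsics" (4x4, takes a point from camera to world coordinates). Camera axes: x right, y up, looking along -z (the intrinsics and any distortion apply to the point x, -y, -z); pixel columns grow to the right and rows downward; lengths in m; the calibration is good to about 2 mm. A picture is of the moment at which its call begins.
- bot.sign_off(): hands the job in; it is judged then, once.
The state is a dict: "time_s": time; "joint_positions": joint angles; "dq": joint speeds; "tau": joint torques, N m; "eef_pos": TCP position; "tcp_rot": TCP orientation; "wrist_force": force on the tool from outside, world axes, zero at the start; "ft_torque": the same for the moment, N m; "gripper_width": finger opening in m; "gripper_force": force on a finger pad.
Only numpy, scipy, OpenCV 4.12 (cv2) and the standard library are available. Lean on these libraries where they do the work, as an engineer would, in place of code of your own. Each camera call takes 0.05 s, during which the arm holds its last target. There are 200 camera calls.

## Working session

There is one attempt and no reset: what is moved stays moved. The work goes in short steps, Python scripts to look and compute and a tool call to move; the robot and the scene stay as the last step left them, time stands still between calls to the robot, and variables do not carry over. Pictures are saved under pics/ and viewed, at most 10 in all, crops included, and the job is handed in when it is done.

Besides the shell and the picture viewer there is one more tool, called after "Emit:" as name([rows], argument=value, ...), one row to a line, values as JSON. drive_tool: Moves the arm, as the interface text tells. Its arguments: {"type":"object","properties":{"targets":{"type":"array","items":{"type":"object","properties":{"gripper":{"type":"number"},"tx":{"type":"number"},"ty":{"type":"number"},"tz":{"type":"number"},"ax":{"type":"number"},"ay":{"type":"number"},"az":{"type":"number"}}}}},"required":["targets"]}

```bash
mkdir -p pics
cat > h.py <<'E'
import numpy as np, cv2, pickle
from workcell import bot
def grab(n,tag):
    f=bot.grab_frame(n); pickle.dump(f,open(f'{tag}.pkl','wb')); return f
def ld(tag): return pickle.load(open(f'{tag}.pkl','rb'))
def ray(f,u,v):
    K=np.array(f['intrinsics']); 
    x=(u-K[0,2])/K[0,0]; y=(v-K[1,2])/K[1,1]; a,b=x,y
    for _ in range(20):
        s=1+f['k1']*(a*a+b*b); a,b=x/s,y/s
    E=np.array(f['extrinsics']); return E[:3,3],E[:3,:3]@np.array([a,-b,-1.])
def atz(f,u,v,z):
    o,d=ray(f,u,v); return o+d*(z-o[2])/d[2]
def atd(f,u,v,r=1):
    o,d=ray(f,u,v); p=f['depth'][int(v)-r:int(v)+r+1,int(u)-r:int(u)+r+1]; p=p[p>0]
    return o+d*np.median(p)
def cloud(f):
    K=np.array(f['intrinsics']);h,w=f['depth'].shape
    v,u=np.mgrid[:h,:w].astype(float); x=(u-K[0,2])/K[0,0]; y=(v-K[1,2])/K[1,1];a,b=x,y
    for _ in range(20):
        s=1+f['k1']*(a*a+b*b); a,b=x/s,y/s
    E=np.array(f['extrinsics']); P=np.stack([a,-b,-np.ones_like(a)],-1)*f['depth'][...,None]
    return P@E[:3,:3].T+E[:3,3]
def two(f,p,g,q):
    o1,d1=ray(f,*p);o2,d2=ray(g,*q); A=np.stack([d1,-d2],1); t=np.linalg.lstsq(A,o2-o1,rcond=None)[0]
    a=o1+d1*t[0];b=o2+d2*t[1]; return (a+b)/2,np.linalg.norm(a-b)
E
python3 - <<'E'
from h import *
ims=[]
for n in('top','side'):
    f=grab(n,n+'0'); ims.append(cv2.cvtColor(f['color'],cv2.COLOR_RGB2BGR)); print(n,f['intrinsics'],f['k1'],np.round(f['extrinsics'],3).tolist())
for n,i in zip(('top','side'),ims): cv2.imwrite(f'pics/{n}0.png',cv2.resize(i,(768,576)))
s=bot.sense();print(s)
E
```

```text
top [[442.52768825   0.         256.66734804]
 [  0.         442.52768825 194.69799398]
 [  0.           0.           1.        ]] 0.04305980769506279 [[0.049, 0.976, -0.212, 0.357], [-0.999, 0.047, -0.014, -0.012], [-0.004, 0.212, 0.977, 1.28], [0.0, 0.0, 0.0, 1.0]]
side [[483.95428946   0.         257.26207813]
 [  0.         483.95428946 190.5982201 ]
 [  0.           0.           1.        ]] -0.12561518226318594 [[-0.949, 0.181, -0.259, 0.27], [-0.316, -0.516, 0.797, 1.023], [0.011, 0.837, 0.546, 0.748], [0.0, 0.0, 0.0, 1.0]]
{'time_s': 0.1, 'joint_positions': array([ 9.60701864e-01,  2.63491855e-01, -4.88711792e-02,  1.25935117e+00,
        1.65045082e-05,  1.41554623e+00]), 'dq': array([-1.02561864e-03, -4.94189461e-04,  1.61567136e-03,  1.06794280e-04,
        7.46712980e-05,  1.25743133e-05]), 'tau': array([ 3.09800947e-03, -6.38576961e+01,  3.85064828e+01,  1.00831196e-02,
       -6.12972849e-05,  5.82345069e-05]), 'eef_pos': array([0.23047507, 0.47142609, 0.20106533]), 'tcp_rot': array([-3.14068836e+00, -1.58235391e-04,  2.68674821e+00]), 'wrist_force': array([ 0.28719804, -0.15253972,  0.95011593]), 'ft_torque': array([-0.01590151, -0.06760776, -0.00059457]), 'gripper_force': 0.0, 'gripper_width': 0.08525284903290088}
```

View pics/top0.png

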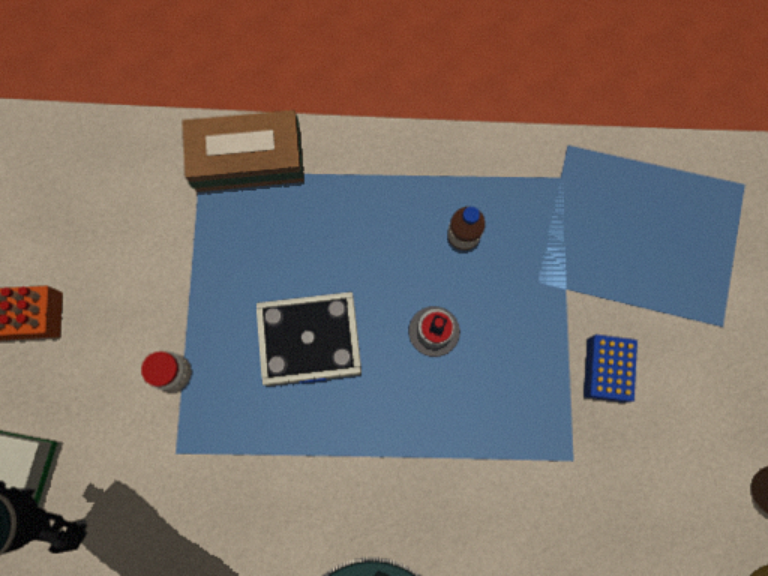

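View pics/side0.png

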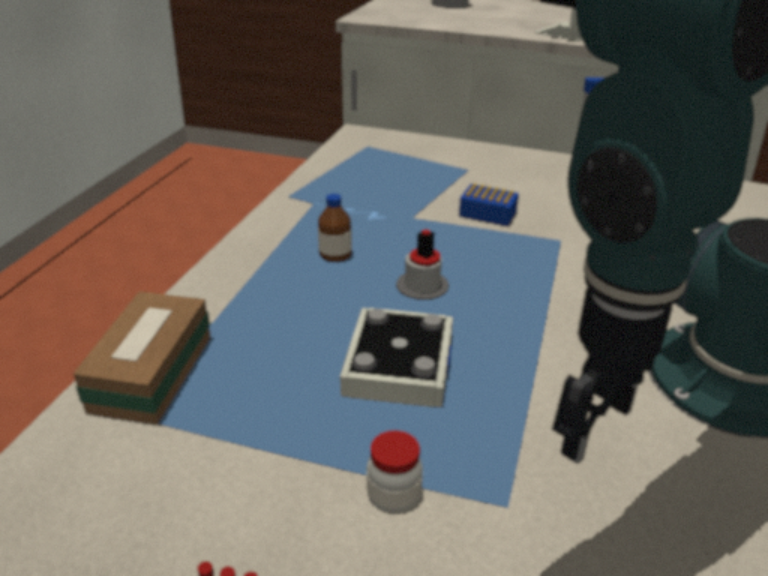

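Top view: the stage is centred near (308,338) in the 768-px picture, with its blue tab at the robot side (315,381), and the probe in its stand is near (436,328). Side view: the probe is at (425,260) and the stage at (400,355). Next I'll enlarge both for measurement.

Run:
```python
from h import *
t=ld('top0');s=ld('side0')
def crop(f,x,y,w,h,k): return cv2.cvtColor(cv2.resize(f['color'][y:y+h,x:x+w],None,fx=k,fy=k,interpolation=cv2.INTER_CUBIC),cv2.COLOR_RGB2BGR)
a=crop(t,165,190,80,70,5);b=crop(t,265,195,50,50,7)[:350]
c=crop(s,222,200,86,70,4.6); d=crop(s,255,145,55,55,5)
im=np.zeros((600,800,3),np.uint8)
for i,(x,y) in zip((a,b),((0,0),(400,0))): im[y:y+i.shape[0],x:x+i.shape[1]]=i[:600-y,:800-x]
i=d;im[350:350+250,400:400+275]=i[:250]
cv2.imwrite('pics/c1.png',im)
for n,f in(('t',t),('s',s)):
    P=cloud(f); m=(P[...,2]>.09)&(P[...,2]<.13)&(P[...,0]>.35)&(P[...,0]<.55)&(P[...,1]>-.3)&(P[...,1]<-.03)
    print(n,m.sum(),P[m].min(0) if m.any() else 0,P[m].max(0) if m.any() else 0, np.median(P[m],0))
    m=(P[...,2]>.025)&(P[...,2]<.075)&(P[...,0]>.3)&(P[...,0]<.55)&(P[...,1]>.0)&(P[...,1]<.25)
    print(m.sum(),P[m].min(0),P[m].max(0)); print(cv2.minAreaRect(P[m][:,:2].astype(np.float32)*1000))
```

```text
t 17 [ 0.54546751 -0.10086789  0.09018191] [ 0.54964011 -0.08458747  0.11873386] [ 0.54794939 -0.09358657  0.11083844]
2280 [0.44171392 0.04458776 0.02560139] [0.54998339 0.24149409 0.06435772]
((506.6698303222656, 142.7267303466797), (109.67622375488281, 186.7147674560547), 7.291718006134033)
s 32 [ 0.54317253 -0.10123072  0.09044133] [ 0.54957587 -0.08227697  0.11442359] [ 0.54649956 -0.09338101  0.10431727]
2310 [0.4398385  0.04380107 0.02502666] [0.54995629 0.24653434 0.06067099]
((504.4914245605469, 143.95445251464844), (110.9447021484375, 194.25607299804688), 6.502195358276367)
```

View pics/c1.png

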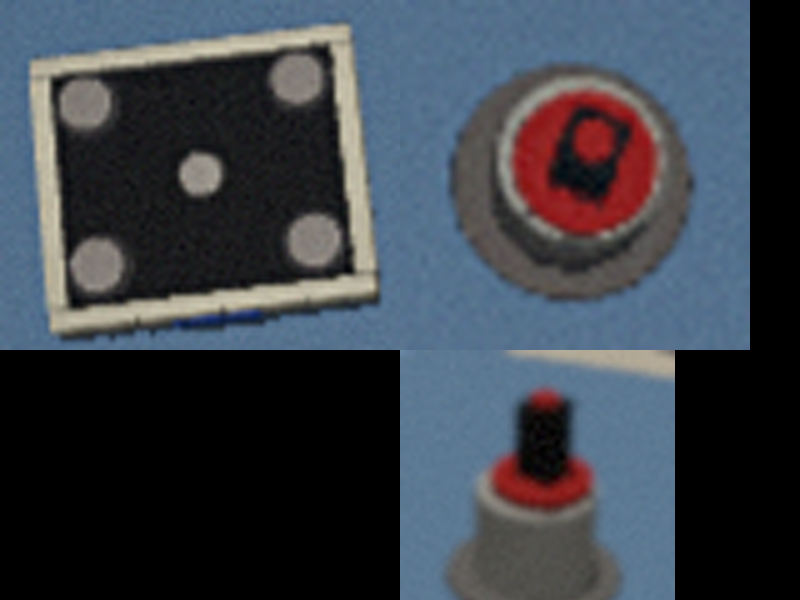

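Corrected pixels: red dot on the handle's top is at about (293.1,215) in top and (284,155) in side. All four seats are visible. I'll move the wrist camera over the stage.

Emit:
drive_tool([
  {"tx": -4,"ty": -1.7,"tz": -1.5},
  {"tx": -4,"ty": -1.7,"tz": -1.5},
  {"tx": -4,"ty": -1.7,"tz": -1.5},
  {"tx": -4,"ty": -1.7,"tz": -1.5},
  {"tx": -4,"ty": -1.7,"tz": -1.5},
  {"tx": -4,"ty": -1.7},
  {"tx": -4,"ty": -1.7},
  {"tx": -4,"ty": -1.7},
  {"tx": -4,"ty": -1.7},
  {"tx": -2,"ty": -1},
])

```text
$.targets[0]: bad value
```

Run:
```python
from h import *
t=ld('top0');s=ld('side0')
print(two(t,(293.1,214.9),s,(283.6,154.6)))
f=grab('wrist','w0'); cv2.imwrite('pics/w0.png',cv2.cvtColor(cv2.resize(f['color'],(768,576)),cv2.COLOR_RGB2BGR))
q=bot.sense();print(q['eef_pos'],q['tcp_rot'],q['wrist_force'],np.round(f['extrinsics'],3).tolist())
```

```text
(array([ 0.55952292, -0.09556403,  0.11325442]), np.float64(0.00014659685838812117))
[0.23051186 0.47144799 0.20114459] [-3.14084436e+00 -6.71621214e-05  2.68681284e+00] [-0.2365406   0.84577759 -0.50117962] [[0.439, -0.851, -0.289, 0.156], [0.899, 0.416, 0.14, 0.508], [0.001, -0.321, 0.947, 0.372], [0.0, 0.0, 0.0, 1.0]]
```

View pics/w0.png

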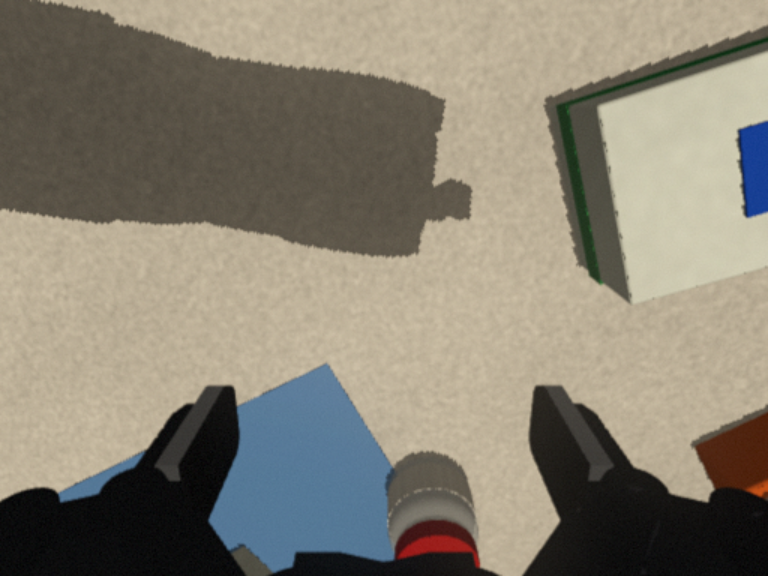

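The wrist view shows the fingers at the bottom and the jar at (435,520). The move was refused, so I'll repeat it with all keys filled in.

Emit:
drive_tool([
  {"gripper": 8.5,"tx": -4,"ty": -1.7,"tz": -1.5,"ax": 0,"ay": 0,"az": 0},
  {"gripper": 8.5,"tx": -4,"ty": -1.7,"tz": -1.5,"ax": 0,"ay": 0,"az": 0},
  {"gripper": 8.5,"tx": -4,"ty": -1.7,"tz": -1.5,"ax": 0,"ay": 0,"az": 0},
  {"gripper": 8.5,"tx": -4,"ty": -1.7,"tz": -1.5,"ax": 0,"ay": 0,"az": 0},
  {"gripper": 8.5,"tx": -4,"ty": -1.7,"tz": -1.5,"ax": 0,"ay": 0,"az": 0},
  {"gripper": 8.5,"tx": -4,"ty": -1.7,"tz": 0,"ax": 0,"ay": 0,"az": 0},
  {"gripper": 8.5,"tx": -4,"ty": -1.7,"tz": 0,"ax": 0,"ay": 0,"az": 0},
  {"gripper": 8.5,"tx": -4,"ty": -1.7,"tz": 0,"ax": 0,"ay": 0,"az": 0},
  {"gripper": 8.5,"tx": -4,"ty": -1.7,"tz": 0,"ax": 0,"ay": 0,"az": 0},
  {"gripper": 8.5,"tx": -2,"ty": -1,"tz": 0,"ax": 0,"ay": 0,"az": 0},
  {"gripper": 8.5,"tx": 0,"ty": 0,"tz": 0,"ax": 0,"ay": 0,"az": 0},
])

```text
time_s: 1.25
eef_pos: [0.5018, 0.1561, 0.2758]
tcp_rot: [-3.141, -0.001, 2.684]
wrist_force: [-0.7, 0.6, -0.5]
gripper_width: 0.0852
gripper_force: 0.0
```

Run:
```python
from h import *
f=grab('wrist','w1'); cv2.imwrite('pics/w1.png',cv2.cvtColor(cv2.resize(f['color'],(768,576)),cv2.COLOR_RGB2BGR))
q=bot.sense();print(q['eef_pos'],q['tcp_rot'],q['wrist_force'],q['time_s'])
```

```text
[0.50084349 0.15734045 0.27595503] [-3.14106449e+00 -8.49706391e-04  2.68462452e+00] [-1.34318973 -0.29925689  0.01790658] 1.3
```

View pics/w1.png

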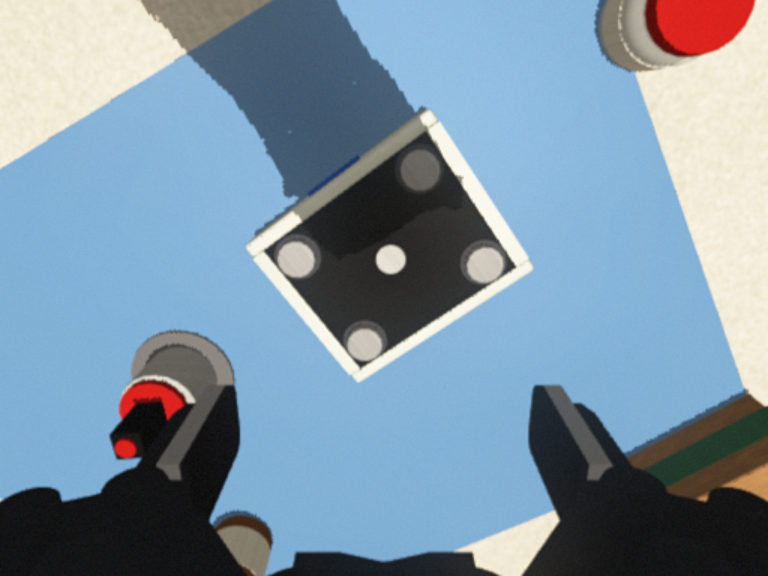

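The wrist view shows the whole stage: rim corners at (247,250), (428,111), (532,266), (358,381); seats at (296,259), (420,170), (485,263), (364,342); handle dot at (125,448).

Run:
```python
from h import *
t=ld('top0');s=ld('side0');w=ld('w1');k=lambda p:((p[0]+.5)/1.5-.5,(p[1]+.5)/1.5-.5)
C=np.array([atz(w,*k(p),.042)[:2] for p in((247,250),(428,111),(532,266),(358,381))]);print(C,np.linalg.norm(np.roll(C,-1,0)-C,axis=1),C.mean(0))
# rim fit by depth
for n,f in(('w',w),('t',t),('s',s)):
    P=cloud(f); col=f['color'].astype(int); m=(abs(P[...,2]-.042)<.007)&(col.min(-1)>125)&(abs(P[...,0]-.52)<.13)&(abs(P[...,1]-.14)<.14)
    r=cv2.minAreaRect(P[m][:,:2].astype(np.float32)*1000);print(n,m.sum(),r,np.median(P[m][:,2]))
S=[]
c=C.mean(0)
tp=[((p[0]+.5)/5-.5+165,(p[1]+.5)/5-.5+190) for p in((314,241),(97,265),(85,103),(297,78))]
for p,q in zip(((296,259),(420,170),(485,263),(364,342)),tp):
    X=two(w,k(p),t,q); u,v=k(p)
    print('seat',np.round(X[0],4),round(X[1],4),'depth w',np.round(atd(w,u,v,5),4),'t',np.round(atd(t,*q,2),4),'s')
print('dot',two(w,k((125,448)),t,(293.1,214.9)),two(w,k((125,448)),s,(283.6,154.6)))
P=cloud(w)
# handle: cloud of probe between .07 and .113, yaw from top
for n,f in(('t',t),('s',s),('w',w)):
    P=cloud(f);m=(P[...,2]>.078)&(P[...,2]<.125)&(abs(P[...,0]-.56)<.04)&(abs(P[...,1]+.095)<.04)
    print(n,m.sum(),cv2.minAreaRect(P[m][:,:2].astype(np.float32)*1000))
    m=(abs(P[...,2]-.064)<.009)&(abs(P[...,0]-.56)<.05)&(abs(P[...,1]+.095)<.05); print(np.median(P[m],0),(P[m].min(0)+P[m].max(0))/2)
```

```text
[[0.47432461 0.04556604]
 [0.44194798 0.22251772]
 [0.58964441 0.24897553]
 [0.62130174 0.07181688]] [0.17988926 0.15004749 0.17996492 0.14930299] [0.53180468 0.14721904]
w 4322 ((532.0104370117188, 146.99038696289062), (155.998779296875, 184.31332397460938), 9.42585563659668) 0.04070054170389753
t 814 ((532.5682983398438, 147.33380126953125), (154.71287536621094, 183.79502868652344), 9.483061790466309) 0.04347075788693078
s 719 ((531.8638916015625, 145.2119140625), (155.4658966064453, 192.1072235107422), 9.090017318725586) 0.04176714092902656
seat [0.4968 0.0804 0.052 ] 0.0001 depth w [0.4967 0.0807 0.053 ] t [0.4964 0.0802 0.0553] s
seat [0.4769 0.1987 0.0574] 0.0006 depth w [0.4766 0.1987 0.0573] t [0.477  0.1985 0.059 ] s
seat [0.5694 0.2153 0.0446] 0.0005 depth w [0.5662 0.2146 0.0533] t [0.5677 0.2135 0.0559] s
seat [0.5883 0.0957 0.0478] 0.002 depth w [0.5851 0.0966 0.0535] t [0.5875 0.0955 0.0565] s
dot (array([ 0.5600321 , -0.09561117,  0.11162959]), np.float64(0.0006160830502416303)) (array([ 0.55896046, -0.09276086,  0.11487577]), np.float64(0.00018281454278166963))
t 99 ((559.5198974609375, -92.31169128417969), (23.652816772460938, 24.176734924316406), 70.11347198486328)
[ 0.55782506 -0.08798961  0.06749391] [ 0.56177632 -0.09228894  0.06391133]
s 167 ((558.6298217773438, -90.88324737548828), (27.445661544799805, 27.727996826171875), 75.01725006103516)
[ 0.55494805 -0.07641661  0.06640815] [ 0.56003775 -0.08978269  0.06397494]
w 857 ((559.5899658203125, -92.58416748046875), (24.869932174682617, 25.28110694885254), 68.76251220703125)
[ 0.54560023 -0.07974561  0.0661233 ] [ 0.54954364 -0.08924873  0.06391242]
```

Depth already suggests the seat at (0.477,0.199), corner 2, is about 4 mm high; the probe's touch will decide. Going over the probe now.

Emit:
drive_tool([
  {"gripper": 8.5,"tx": -2.7,"ty": -3.3,"tz": 0,"ax": 0,"ay": 0,"az": -0.09},
  {"gripper": 8.5,"tx": -2.7,"ty": -3.3,"tz": 0,"ax": 0,"ay": 0,"az": 0},
  {"gripper": 8.5,"tx": -2.7,"ty": -3.3,"tz": 0,"ax": 0,"ay": 0,"az": 0},
  {"gripper": 8.5,"tx": -2.7,"ty": -3.3,"tz": 1,"ax": 0,"ay": 0,"az": 0},
  {"gripper": 8.5,"tx": -2.7,"ty": -3.3,"tz": 2,"ax": 0,"ay": 0,"az": 0},
  {"gripper": 8.5,"tx": -2.7,"ty": -3.3,"tz": 2,"ax": 0,"ay": 0,"az": 0},
  {"gripper": 8.5,"tx": 0,"ty": 0,"tz": 0,"ax": 0,"ay": 0,"az": 0},
  {"gripper": 8.5,"tx": 0,"ty": 0,"tz": 0,"ax": 0,"ay": 0,"az": 0},
])

```text
time_s: 2.1
eef_pos: [0.577, -0.085, 0.2261]
tcp_rot: [3.141, -0.001, 2.776]
wrist_force: [0.0, -0.4, 0.2]
gripper_width: 0.0851
gripper_force: 0.0
```

Run:
```python
from h import *
f=grab('wrist','w2'); cv2.imwrite('pics/w2.png',cv2.cvtColor(cv2.resize(f['color'],(768,576)),cv2.COLOR_RGB2BGR))
q=bot.sense();print(q['eef_pos'],q['tcp_rot'],q['wrist_force'],q['time_s'])
P=cloud(f)
for lo,hi in((.078,.125),(.105,.125)):
    m=(P[...,2]>lo)&(P[...,2]<hi)&(abs(P[...,0]-.56)<.035)&(abs(P[...,1]+.095)<.035); print(m.sum(),cv2.minAreaRect(P[m][:,:2].astype(np.float32)*1000),np.median(P[m],0))
m=(abs(P[...,2]-.066)<.006)&(abs(P[...,0]-.56)<.05)&(abs(P[...,1]+.095)<.05)&(f['color'][...,0]>2*f['color'][...,1].astype(int)); print(np.median(P[m],0),(P[m].min(0)+P[m].max(0))/2,P[m].max(0)-P[m].min(0))
```

```text
[ 0.57714698 -0.08438901  0.22681471] [ 3.14127325e+00 -1.96238789e-04  2.77741269e+00] [-0.2496023   0.65670414  0.39576706] 2.15
950 ((558.5903930664062, -93.1376953125), (24.020538330078125, 23.950464248657227), 69.3105239868164) [ 0.55548393 -0.0917771   0.11272021]
810 ((558.5943603515625, -93.14326477050781), (24.016677856445312, 23.952985763549805), 69.2735366821289) [ 0.55748875 -0.09234221  0.11308161]
[ 0.55104349 -0.08547098  0.06671339] [ 0.559014   -0.09282586  0.06787873] [0.0564184  0.0560741  0.00818115]
```

View pics/w2.png

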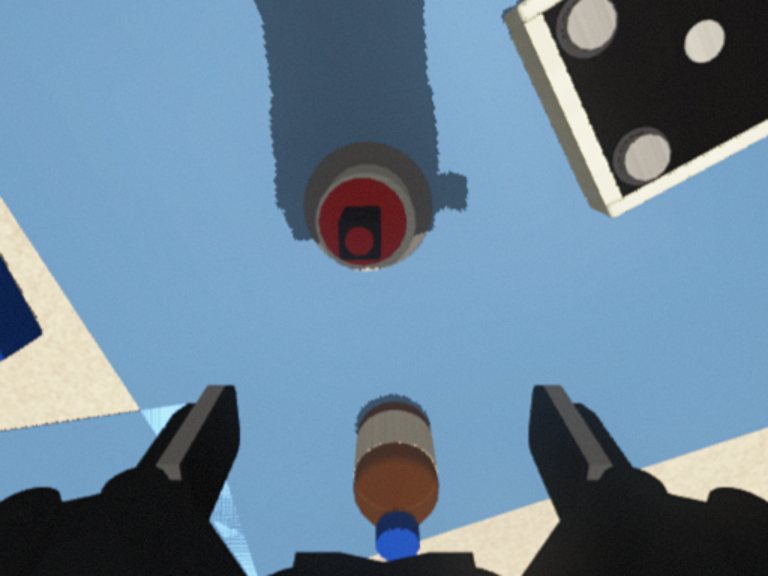

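Handle centre is at (0.5586,-0.0931), aligned with the tool, at about (358,235) in the picture. Centring, descending open beside the handle, then partly closing.

Emit:
drive_tool([
  {"gripper": 8.5,"tx": 1.4,"ty": -1.5,"tz": 0,"ax": 0,"ay": 0,"az": 0},
  {"gripper": 8.5,"tx": 0,"ty": 0,"tz": 4,"ax": 0,"ay": 0,"az": 0},
  {"gripper": 8.5,"tx": 0,"ty": 0,"tz": 4,"ax": 0,"ay": 0,"az": 0},
  {"gripper": 8.5,"tx": 0,"ty": 0,"tz": 4,"ax": 0,"ay": 0,"az": 0},
  {"gripper": 8.5,"tx": 0,"ty": 0,"tz": 1.7,"ax": 0,"ay": 0,"az": 0},
  {"gripper": 3.4,"tx": 0,"ty": 0,"tz": 0,"ax": 0,"ay": 0,"az": 0},
  {"gripper": 3.4,"tx": 0,"ty": 0,"tz": 0,"ax": 0,"ay": 0,"az": 0},
  {"gripper": 3.4,"tx": 0,"ty": 0,"tz": 0,"ax": 0,"ay": 0,"az": 0},
  {"gripper": 3.4,"tx": 0,"ty": 0,"tz": 0,"ax": 0,"ay": 0,"az": 0},
  {"gripper": 3.4,"tx": 0,"ty": 0,"tz": 0,"ax": 0,"ay": 0,"az": 0},
])

```text
time_s: 3.15
eef_pos: [0.5594, -0.0946, 0.0903]
tcp_rot: [3.141, 0.001, 2.777]
wrist_force: [0.5, -0.4, -0.8]
gripper_width: 0.0344
gripper_force: 0.0
```

Emit:
drive_tool([
  {"gripper": 3.0,"tx": 0,"ty": 0,"tz": 1.0,"ax": 0,"ay": 0,"az": 0},
  {"gripper": 3.0,"tx": 0,"ty": 0,"tz": 0.6,"ax": 0,"ay": 0,"az": 0},
  {"gripper": 3.0,"tx": 0,"ty": 0,"tz": 0.2,"ax": 0,"ay": 0,"az": 0},
  {"gripper": 3.0,"tx": 0,"ty": 0,"tz": 0.1,"ax": 0,"ay": 0,"az": 0},
])

```text
time_s: 3.55
eef_pos: [0.5587, -0.0945, 0.07]
tcp_rot: [-3.142, -0.001, 2.777]
wrist_force: [0.8, -0.1, 1.0]
gripper_width: 0.0297
gripper_force: 0.0
```

Emit:
drive_tool([
  {"gripper": 3.0,"tx": 0,"ty": 0,"tz": 0.1,"ax": 0,"ay": 0,"az": 0},
  {"gripper": 3.0,"tx": 0,"ty": 0,"tz": 0.1,"ax": 0,"ay": 0,"az": 0},
])

```text
time_s: 3.75
eef_pos: [0.5591, -0.0946, 0.0685]
tcp_rot: [3.142, 0.0, 2.777]
wrist_force: [-0.6, 0.3, 0.3]
gripper_width: 0.0298
gripper_force: 0.0
```

Emit:
drive_tool([
  {"gripper": 3.0,"tx": 0,"ty": 0,"tz": 0.1,"ax": 0,"ay": 0,"az": 0},
  {"gripper": 3.0,"tx": 0,"ty": 0,"tz": 0.1,"ax": 0,"ay": 0,"az": 0},
])

```text
time_s: 3.95
eef_pos: [0.559, -0.0946, 0.0665]
tcp_rot: [3.142, 0.0, 2.777]
wrist_force: [-0.4, 1.3, -0.3]
gripper_width: 0.0303
gripper_force: 0.0
```

Emit:
drive_tool([
  {"gripper": 3.0,"tx": 0,"ty": 0,"tz": 0.1,"ax": 0,"ay": 0,"az": 0},
])

```text
time_s: 4.05
eef_pos: [0.559, -0.0946, 0.0655]
tcp_rot: [-3.142, 0.0, 2.777]
wrist_force: [-0.5, -0.2, 0.5]
gripper_width: 0.0304
gripper_force: 0.0
```

Emit:
drive_tool([
  {"gripper": 3.0,"tx": 0,"ty": 0,"tz": 0.05,"ax": 0,"ay": 0,"az": 0},
])

```text
time_s: 4.15
eef_pos: [0.5589, -0.0945, 0.0649]
tcp_rot: [3.142, -0.0, 2.777]
wrist_force: [0.0, 0.1, 0.2]
gripper_width: 0.0302
gripper_force: 0.0
```

Emit:
drive_tool([
  {"gripper": 3.0,"tx": 0,"ty": 0,"tz": 0.05,"ax": 0,"ay": 0,"az": 0},
  {"gripper": 3.0,"tx": 0,"ty": 0,"tz": 0.05,"ax": 0,"ay": 0,"az": 0},
])

```text
time_s: 4.35
eef_pos: [0.559, -0.0946, 0.064]
tcp_rot: [3.142, 0.0, 2.777]
wrist_force: [-0.1, 0.6, 0.2]
gripper_width: 0.0298
gripper_force: 0.0
```

Emit:
drive_tool([
  {"gripper": 3.0,"tx": 0,"ty": 0,"tz": 0.05,"ax": 0,"ay": 0,"az": 0},
  {"gripper": 3.0,"tx": 0,"ty": 0,"tz": 0.05,"ax": 0,"ay": 0,"az": 0},
])

```text
time_s: 4.55
eef_pos: [0.559, -0.0946, 0.063]
tcp_rot: [3.142, 0.0, 2.777]
wrist_force: [0.4, -0.0, 0.5]
gripper_width: 0.0298
gripper_force: 0.0
```

Emit:
drive_tool([
  {"gripper": 3.0,"tx": 0,"ty": 0,"tz": 0.05,"ax": 0,"ay": 0,"az": 0},
  {"gripper": 3.0,"tx": 0,"ty": 0,"tz": 0,"ax": 0,"ay": 0,"az": 0},
])

```text
time_s: 4.75
eef_pos: [0.559, -0.0945, 0.0624]
tcp_rot: [3.142, -0.0, 2.777]
wrist_force: [-0.8, -0.2, 0.0]
gripper_width: 0.0298
gripper_force: 0.0
```

Emit:
drive_tool([
  {"gripper": 3.0,"tx": 0,"ty": 0,"tz": 0.05,"ax": 0,"ay": 0,"az": 0},
  {"gripper": 3.0,"tx": 0,"ty": 0,"tz": 0,"ax": 0,"ay": 0,"az": 0},
])

```text
time_s: 4.95
eef_pos: [0.559, -0.0946, 0.0619]
tcp_rot: [-3.142, -0.0, 2.777]
wrist_force: [0.5, -0.1, 0.0]
gripper_width: 0.0301
gripper_force: 0.0
```

Emit:
drive_tool([
  {"gripper": 3.0,"tx": 0,"ty": 0,"tz": 0.05,"ax": 0,"ay": 0,"az": 0},
  {"gripper": 3.0,"tx": 0,"ty": 0,"tz": 0,"ax": 0,"ay": 0,"az": 0},
])

```text
time_s: 5.15
eef_pos: [0.5589, -0.0946, 0.0614]
tcp_rot: [-3.142, -0.0, 2.777]
wrist_force: [0.5, 0.5, -0.7]
gripper_width: 0.03
gripper_force: 0.0
```

Emit:
drive_tool([
  {"gripper": 3.0,"tx": 0,"ty": 0,"tz": 0.05,"ax": 0,"ay": 0,"az": 0},
  {"gripper": 3.0,"tx": 0,"ty": 0,"tz": 0,"ax": 0,"ay": 0,"az": 0},
])

```text
time_s: 5.35
eef_pos: [0.559, -0.0945, 0.0609]
tcp_rot: [3.142, -0.0, 2.777]
wrist_force: [0.1, 0.4, -0.4]
gripper_width: 0.0299
gripper_force: 0.0
```

Emit:
drive_tool([
  {"gripper": 3.0,"tx": 0,"ty": 0,"tz": 0.05,"ax": 0,"ay": 0,"az": 0},
  {"gripper": 3.0,"tx": 0,"ty": 0,"tz": 0.05,"ax": 0,"ay": 0,"az": 0},
])

```text
time_s: 5.55
eef_pos: [0.559, -0.0946, 0.0599]
tcp_rot: [-3.142, -0.0, 2.777]
wrist_force: [0.1, 0.4, -0.0]
gripper_width: 0.0299
gripper_force: 0.0
```

Run:
```python
from h import *
f=grab('wrist','w3'); g=grab('side','s3'); 
a=f['color'][190:384,100:412]; b=g['color'][130:210,240:340]
im=np.zeros((600,800,3),np.uint8); a=cv2.resize(a,None,fx=1.8,fy=1.8,interpolation=3); b=cv2.resize(b,None,fx=3,fy=3,interpolation=3)
im[:a.shape[0],:a.shape[1]]=a; im[352:352+240,:300]=b[:240]
cv2.imwrite('pics/w3.png',im[...,::-1])
```

```text
(no output)
```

View pics/w3.png

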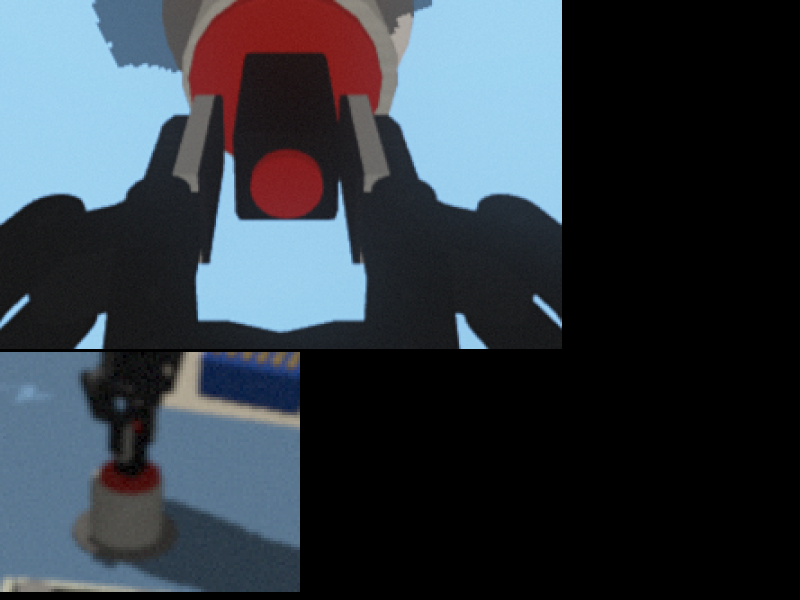

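The fingers straddle the handle evenly (tips at about (205,95) and (360,95)) just over the collar, with no contact yet. Feeling on downward.

Emit:
drive_tool([
  {"gripper": 3.0,"tx": 0,"ty": 0,"tz": 0.05,"ax": 0,"ay": 0,"az": 0},
  {"gripper": 3.0,"tx": 0,"ty": 0,"tz": 0,"ax": 0,"ay": 0,"az": 0},
])

```text
time_s: 5.85
eef_pos: [0.5589, -0.0945, 0.0594]
tcp_rot: [-3.142, -0.0, 2.777]
wrist_force: [0.5, 0.1, -0.4]
gripper_width: 0.0302
gripper_force: 0.0
```

Emit:
drive_tool([
  {"gripper": 3.0,"tx": 0,"ty": 0,"tz": 0.05,"ax": 0,"ay": 0,"az": 0},
  {"gripper": 3.0,"tx": 0,"ty": 0,"tz": 0,"ax": 0,"ay": 0,"az": 0},
])

```text
time_s: 6.05
eef_pos: [0.5589, -0.0945, 0.0589]
tcp_rot: [3.142, -0.0, 2.777]
wrist_force: [-0.3, 0.3, 0.0]
gripper_width: 0.0302
gripper_force: 0.0
```

Emit:
drive_tool([
  {"gripper": 3.0,"tx": 0,"ty": 0,"tz": 0.05,"ax": 0,"ay": 0,"az": 0},
  {"gripper": 3.0,"tx": 0,"ty": 0,"tz": 0,"ax": 0,"ay": 0,"az": 0},
])

```text
time_s: 6.25
eef_pos: [0.559, -0.0945, 0.0584]
tcp_rot: [-3.142, -0.0, 2.777]
wrist_force: [-0.1, 0.4, -0.4]
gripper_width: 0.03
gripper_force: 0.0
```

Emit:
drive_tool([
  {"gripper": 2.7,"tx": 0,"ty": 0,"tz": 0,"ax": 0,"ay": 0,"az": 0},
  {"gripper": 2.7,"tx": 0,"ty": 0,"tz": 0,"ax": 0,"ay": 0,"az": 0},
])

```text
time_s: 6.45
eef_pos: [0.559, -0.0946, 0.0585]
tcp_rot: [-3.142, 0.0, 2.777]
wrist_force: [0.0, -0.3, 0.3]
gripper_width: 0.0272
gripper_force: 0.0
```

Emit:
drive_tool([
  {"gripper": 2.7,"tx": 0,"ty": 0,"tz": 0.05,"ax": 0,"ay": 0,"az": 0},
  {"gripper": 2.7,"tx": 0,"ty": 0,"tz": 0,"ax": 0,"ay": 0,"az": 0},
])

```text
time_s: 6.65
eef_pos: [0.559, -0.0946, 0.0579]
tcp_rot: [-3.142, -0.0, 2.777]
wrist_force: [-0.5, 0.1, 0.0]
gripper_width: 0.0271
gripper_force: 0.0
```

Emit:
drive_tool([
  {"gripper": 2.7,"tx": 0,"ty": 0,"tz": 0.05,"ax": 0,"ay": 0,"az": 0},
  {"gripper": 2.7,"tx": 0,"ty": 0,"tz": 0,"ax": 0,"ay": 0,"az": 0},
])

```text
time_s: 6.85
eef_pos: [0.559, -0.0945, 0.0574]
tcp_rot: [3.142, -0.0, 2.777]
wrist_force: [0.1, 0.1, -0.2]
gripper_width: 0.0271
gripper_force: 0.0
```

Run:
```python
from h import *
f=grab('wrist','w4'); P=cloud(f); col=f['color'].astype(int)
q=bot.sense(); R=q['tcp_rot'][2]; X=np.array([np.cos(R),np.sin(R)]);Y=np.array([np.sin(R),-np.cos(R)])
d=P[...,:2]-q['eef_pos'][:2]; tx=d@X; ty=d@Y
# points in finger front face: |ty| 12..40, tx about 11mm, profile min z
red=(col[...,0]>2*col[...,1]+20)
m=red&(abs(P[...,2]-.067)<.01)&(f['depth']>0); print('collar z',np.percentile(P[m][:,2],[5,50,95]))
n=~red&(col.max(-1)<170)&(abs(ty)>.011)&(abs(ty)<.045)&(abs(tx)<.02)&(P[...,2]>.055)&(P[...,2]<.12)
for lo in np.arange(-45,46,6):
    k=n&(ty*1e3>=lo)&(ty*1e3<lo+6)
    if k.sum()>5: print(lo,k.sum(),np.round(np.percentile(P[k][:,2],[1,5,20]),4),np.round(np.median(tx[k]),4))
```

```text
collar z [0.0654238  0.06675967 0.06779976]
-33 166 [0.057  0.0572 0.0578] 0.0037
-27 589 [0.0569 0.0581 0.0646] 0.0072
-21 506 [0.0636 0.0913 0.0974] 0.0111
-15 513 [0.0872 0.0895 0.0958] 0.0034
9 728 [0.0724 0.082  0.0989] 0.01
15 462 [0.0903 0.0918 0.0978] 0.0111
21 550 [0.0579 0.0588 0.0962] 0.0071
27 344 [0.0565 0.0576 0.0583] 0.0087
33 166 [0.0569 0.0574 0.0579] -0.0002
```

Run:
```python
from h import *
for tag in('w3','w4'):
    f=ld(tag);P=cloud(f);E=np.array(f['extrinsics']);print(E[:3,3])
    for u in(195,205,213,220,292,300): print(u,[(v,*np.round(P[v,u]*1e3,0).astype(int)) for v in range(238,275,4)])
```

```text
[ 0.4814668  -0.06537791  0.23130781]
195 [(238, np.int64(574), np.int64(-149), np.int64(-1)), (242, np.int64(578), np.int64(-151), np.int64(-1)), (246, np.int64(581), np.int64(-152), np.int64(-1)), (250, np.int64(584), np.int64(-154), np.int64(-1)), (254, np.int64(543), np.int64(-118), np.int64(96)), (258, np.int64(543), np.int64(-117), np.int64(100)), (262, np.int64(543), np.int64(-116), np.int64(103)), (266, np.int64(544), np.int64(-116), np.int64(105)), (270, np.int64(544), np.int64(-116), np.int64(108)), (274, np.int64(544), np.int64(-115), np.int64(113))]
205 [(238, np.int64(550), np.int64(-120), np.int64(66)), (242, np.int64(555), np.int64(-123), np.int64(59)), (246, np.int64(557), np.int64(-124), np.int64(59)), (250, np.int64(560), np.int64(-126), np.int64(58)), (254, np.int64(541), np.int64(-111), np.int64(103)), (258, np.int64(541), np.int64(-110), np.int64(107)), (262, np.int64(541), np.int64(-109), np.int64(111)), (266, np.int64(542), np.int64(-110), np.int64(112)), (270, np.int64(541), np.int64(-109), np.int64(116)), (274, np.int64(542), np.int64(-109), np.int64(119))]
2
[... 4601 characters left out ...]
4(-77), np.int64(109)), (266, np.int64(554), np.int64(-77), np.int64(110)), (270, np.int64(553), np.int64(-78), np.int64(114)), (274, np.int64(554), np.int64(-78), np.int64(116))]
300 [(238, np.int64(566), np.int64(-72), np.int64(68)), (242, np.int64(556), np.int64(-72), np.int64(90)), (246, np.int64(556), np.int64(-73), np.int64(93)), (250, np.int64(555), np.int64(-73), np.int64(98)), (254, np.int64(555), np.int64(-73), np.int64(101)), (258, np.int64(555), np.int64(-74), np.int64(105)), (262, np.int64(555), np.int64(-74), np.int64(108)), (266, np.int64(555), np.int64(-74), np.int64(111)), (270, np.int64(555), np.int64(-75), np.int64(114)), (274, np.int64(555), np.int64(-75), np.int64(116))]
```

Run:
```python
from h import *
g=grab('side','s5')
P=cloud(g); col=g['color'].astype(int)
for v in range(140,190,3): print(v,[(u,int(P[v,u,2]*1e3), int(P[v,u,1]*1e3),'r' if col[v,u,0]>1.8*col[v,u,1] else ('k' if col[v,u].max()<60 else 'o')) for u in range(272,298,4)])
b=cv2.resize(g['color'][120:200,235:335],None,fx=7,fy=7,interpolation=3); cv2.imwrite('pics/s5.png',b[...,::-1])
```

```text
140 [(272, 184, -33, 'k'), (276, 183, -39, 'k'), (280, 168, -71, 'k'), (284, 747, 1022, 'k'), (288, 154, -105, 'k'), (292, 157, -103, 'k'), (296, 147, -126, 'k')]
143 [(272, 175, -35, 'k'), (276, 175, -39, 'k'), (280, 156, -76, 'k'), (284, 163, -67, 'k'), (288, 139, -115, 'k'), (292, 144, -110, 'k'), (296, 138, -124, 'k')]
146 [(272, 162, -42, 'k'), (276, 166, -38, 'k'), (280, 2, -342, 'o'), (284, 154, -69, 'k'), (288, 134, -107, 'k'), (292, 138, -104, 'k'), (296, 1, -363, 'o')]
149 [(272, 146, -55, 'k'), (276, 157, -40, 'k'), (280, 1, -324, 'o'), (284, 141, -76, 'k'), (288, 123, -111, 'k'), (292, 127, -108, 'o'), (296, 0, -343, 'o')]
152 [(272, 135, -59, 'o'), (276, 144, -47, 'k'), (280, 139, -59, 'k'), (284, 132, -75, 'r'), (288, 117, -106, 'k'), (292, 114, -115, 'o'), (296, 2, -320, 'o')]
155 [(272, -1, -282, 'o'), (276, 1, -282, 'o'), (280, 127, -65, 'k'), (284, 120, -80, 'k'), (288, 115, -93, 'r'), (292, 0, -302, 'o'), (296, -2, -309, 'o')]
158 [(272, 4, -253, 'o'), (276, 111, -74, 'o'), (280, 118, -65, 'k'), (284, 112, -78, 'k'), (288, 106, -92, 'k'), (292, 2, -278, 'o'), (296,
[... 843 characters left out ...]
, 'r'), (284, 65, -64, 'r'), (288, 62, -72, 'o'), (292, 59, -81, 'o'), (296, 0, -181, 'o')]
179 [(272, 47, -66, 'o'), (276, 53, -61, 'o'), (280, 58, -56, 'o'), (284, 60, -57, 'o'), (288, 55, -68, 'o'), (292, 47, -84, 'o'), (296, -3, -169, 'o')]
182 [(272, 36, -68, 'o'), (276, 46, -57, 'o'), (280, 49, -56, 'o'), (284, 49, -59, 'o'), (288, 47, -67, 'o'), (292, 39, -82, 'o'), (296, 2, -144, 'o')]
185 [(272, 27, -67, 'o'), (276, 33, -61, 'o'), (280, 37, -60, 'o'), (284, 36, -64, 'o'), (288, 40, -63, 'o'), (292, 28, -84, 'o'), (296, 6, -121, 'k')]
188 [(272, 17, -67, 'o'), (276, 26, -58, 'o'), (280, 28, -58, 'o'), (284, 29, -60, 'o'), (288, 25, -70, 'o'), (292, 18, -84, 'o'), (296, 6, -106, 'k')]
```

View pics/s5.png

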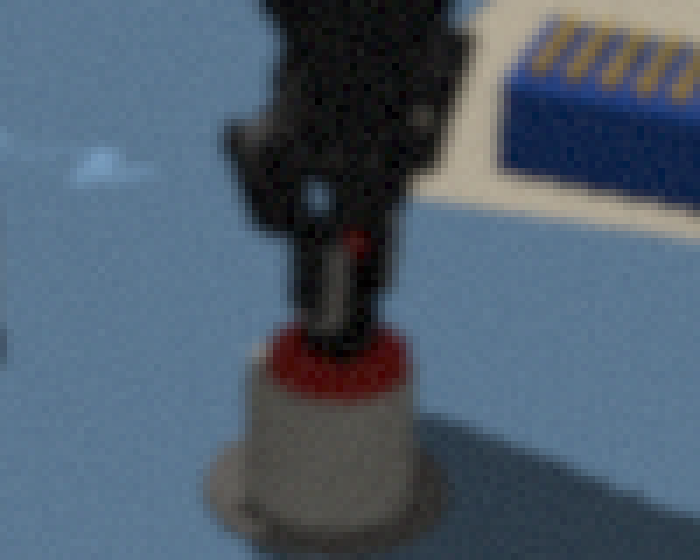

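Side view: the finger tip ends at about (335,350), just above the red collar, at roughly z 0.085 by depth. So the tips sit well behind the reported TCP and I need to go lower. First I'll check the palm's clearance over the handle.

Run:
```python
from h import *
f=ld('w4');P=cloud(f)
for u in(225,240,256,270,285): print(u,[(v,*[int(x) for x in P[v,u]*1e3]) for v in range(300,384,6)])
# tips at full-open from w1 (tcp z .276) 
f=ld('w1');P=cloud(f)
for u in(150,154,358,362): print(u,[(v,*[int(x) for x in P[v,u]*1e3]) for v in range(250,320,8)])
```

```text
225 [(300, 631, -148, 0), (306, 637, -150, 0), (312, 642, -152, 0), (318, 647, -154, 0), (324, 652, -156, 0), (330, 658, -159, 0), (336, 664, -161, 0), (342, 669, -164, 0), (348, 675, -166, 0), (354, 680, -168, 0), (360, 687, -171, 0), (366, 693, -173, 0), (372, 546, -98, 160), (378, 548, -99, 160)]
240 [(300, 557, -100, 115), (306, 562, -102, 112), (312, 565, -104, 112), (318, 651, -143, 0), (324, 657, -145, 0), (330, 663, -148, 0), (336, 667, -149, 0), (342, 674, -152, 0), (348, 679, -154, 0), (354, 685, -156, 0), (360, 691, -159, 0), (366, 697, -161, 0), (372, 548, -95, 160), (378, 548, -94, 162)]
256 [(300, 559, -94, 115), (306, 561, -95, 116), (312, 564, -96, 116), (318, 656, -131, 0), (324, 662, -133, 0), (330, 668, -136, -1), (336, 672, -137, 0), (342, 679, -140, -1), (348, 685, -142, 0), (354, 690, -144, 0), (360, 696, -146, 0), (366, 702, -148, 0), (372, 709, -151, 0), (378, 549, -91, 161)]
270 [(300, 561, -89, 116), (306, 563, -90, 116), (312, 567, -91, 115), (318, 659, -120, 1), (324, 665, -122, 0), (330, 671, -124, 0), (336, 676, -126, 0), (342, 682, -128, 0), (348, 688, 
[... 521 characters left out ...]
, 119, 329), (290, 482, 118, 329), (298, 485, 116, 330), (306, 488, 115, 331), (314, 490, 114, 332)]
154 [(250, 579, -47, 3), (258, 474, 122, 320), (266, 477, 120, 321), (274, 480, 119, 322), (282, 482, 117, 323), (290, 486, 115, 323), (298, 488, 115, 326), (306, 490, 114, 328), (314, 677, -108, 0)]
358 [(250, 713, 219, 0), (258, 510, 198, 322), (266, 514, 197, 322), (274, 516, 195, 323), (282, 519, 194, 324), (290, 522, 193, 325), (298, 524, 191, 328), (306, 527, 190, 328), (314, 818, 179, 1)]
362 [(250, 715, 224, 0), (258, 510, 200, 323), (266, 511, 198, 327), (274, 514, 197, 328), (282, 516, 195, 329), (290, 519, 194, 330), (298, 521, 193, 332), (306, 525, 191, 332), (314, 528, 190, 332)]
```

The true tips are about 30 mm above the reported TCP (palm at 0.160, tips at about 0.088), so there are about 20 mm left to the collar and the palm has clearance. Going down, then feeling.

Emit:
drive_tool([
  {"gripper": 2.8,"tx": 0,"ty": 0.1,"tz": 0.6,"ax": 0,"ay": 0,"az": 0},
  {"gripper": 2.8,"tx": 0,"ty": 0,"tz": 0.6,"ax": 0,"ay": 0,"az": 0},
  {"gripper": 2.8,"tx": 0,"ty": 0,"tz": 0.3,"ax": 0,"ay": 0,"az": 0},
  {"gripper": 2.8,"tx": 0,"ty": 0,"tz": 0,"ax": 0,"ay": 0,"az": 0},
])

```text
time_s: 7.35
eef_pos: [0.5589, -0.0935, 0.0418]
tcp_rot: [-3.142, -0.001, 2.777]
wrist_force: [-0.2, 0.6, 0.2]
gripper_width: 0.0279
gripper_force: 0.0
```

Emit:
drive_tool([
  {"gripper": 2.8,"tx": 0,"ty": 0,"tz": 0.05,"ax": 0,"ay": 0,"az": 0},
  {"gripper": 2.8,"tx": 0,"ty": 0,"tz": 0.05,"ax": 0,"ay": 0,"az": 0},
])

```text
time_s: 7.55
eef_pos: [0.5595, -0.0937, 0.0416]
tcp_rot: [-3.142, 0.0, 2.777]
wrist_force: [0.5, -0.1, -0.3]
gripper_width: 0.028
gripper_force: 0.0
```

Emit:
drive_tool([
  {"gripper": 2.8,"tx": 0,"ty": 0,"tz": 0.05,"ax": 0,"ay": 0,"az": 0},
  {"gripper": 2.8,"tx": 0,"ty": 0,"tz": 0.05,"ax": 0,"ay": 0,"az": 0},
])

```text
time_s: 7.75
eef_pos: [0.5594, -0.0937, 0.0405]
tcp_rot: [3.142, 0.0, 2.777]
wrist_force: [0.5, 0.3, 0.6]
gripper_width: 0.0279
gripper_force: 0.0
```

Emit:
drive_tool([
  {"gripper": 2.8,"tx": 0,"ty": 0,"tz": 0.05,"ax": 0,"ay": 0,"az": 0},
  {"gripper": 2.8,"tx": 0,"ty": 0,"tz": 0,"ax": 0,"ay": 0,"az": 0},
])

```text
time_s: 7.95
eef_pos: [0.5593, -0.0936, 0.0399]
tcp_rot: [-3.142, -0.0, 2.777]
wrist_force: [0.4, -0.7, -0.3]
gripper_width: 0.028
gripper_force: 0.0
```

Emit:
drive_tool([
  {"gripper": 2.8,"tx": 0,"ty": 0,"tz": 0.05,"ax": 0,"ay": 0,"az": 0},
  {"gripper": 2.8,"tx": 0,"ty": 0,"tz": 0,"ax": 0,"ay": 0,"az": 0},
])

```text
time_s: 8.15
eef_pos: [0.5593, -0.0936, 0.0394]
tcp_rot: [3.142, -0.0, 2.777]
wrist_force: [0.3, 0.2, -0.7]
gripper_width: 0.0277
gripper_force: 0.0
```

Emit:
drive_tool([
  {"gripper": 2.8,"tx": 0,"ty": 0,"tz": 0.05,"ax": 0,"ay": 0,"az": 0},
  {"gripper": 2.8,"tx": 0,"ty": 0,"tz": 0,"ax": 0,"ay": 0,"az": 0},
])

```text
time_s: 8.35
eef_pos: [0.5593, -0.0936, 0.0389]
tcp_rot: [-3.142, -0.0, 2.777]
wrist_force: [-0.4, 0.1, 0.2]
gripper_width: 0.0281
gripper_force: 0.0
```

Emit:
drive_tool([
  {"gripper": 2.8,"tx": 0,"ty": 0,"tz": 0.05,"ax": 0,"ay": 0,"az": 0},
  {"gripper": 2.8,"tx": 0,"ty": 0,"tz": 0,"ax": 0,"ay": 0,"az": 0},
])

```text
time_s: 8.55
eef_pos: [0.5593, -0.0936, 0.0385]
tcp_rot: [-3.142, -0.0, 2.777]
wrist_force: [0.0, -0.3, 0.3]
gripper_width: 0.0282
gripper_force: 0.0
```

Emit:
drive_tool([
  {"gripper": 2.8,"tx": 0,"ty": 0,"tz": 0.05,"ax": 0,"ay": 0,"az": 0},
  {"gripper": 2.8,"tx": 0,"ty": 0,"tz": 0,"ax": 0,"ay": 0,"az": 0},
])

```text
time_s: 8.75
eef_pos: [0.5594, -0.0936, 0.038]
tcp_rot: [3.142, 0.0, 2.777]
wrist_force: [0.0, 0.7, -0.0]
gripper_width: 0.0279
gripper_force: 0.0
```

Emit:
drive_tool([
  {"gripper": 2.8,"tx": 0,"ty": 0,"tz": 0.05,"ax": 0,"ay": 0,"az": 0},
  {"gripper": 2.8,"tx": 0,"ty": 0,"tz": 0,"ax": 0,"ay": 0,"az": 0},
])

```text
time_s: 8.95
eef_pos: [0.5594, -0.0936, 0.0379]
tcp_rot: [-3.142, 0.0, 2.777]
wrist_force: [-2.9, 1.2, 7.0]
gripper_width: 0.028
gripper_force: 3.8
```

Emit:
drive_tool([
  {"gripper": 2.8,"tx": 0,"ty": 0,"tz": 0.05,"ax": 0,"ay": 0,"az": 0},
  {"gripper": 2.8,"tx": 0,"ty": 0,"tz": 0,"ax": 0,"ay": 0,"az": 0},
])

```text
time_s: 9.15
eef_pos: [0.5594, -0.0936, 0.0379]
tcp_rot: [-3.142, 0.001, 2.777]
wrist_force: [-5.2, 1.2, 14.7]
gripper_width: 0.0281
gripper_force: 7.5
```

Emit:
drive_tool([
  {"gripper": 2.8,"tx": 0,"ty": 0,"tz": 0.05,"ax": 0,"ay": 0,"az": 0},
  {"gripper": 2.8,"tx": 0,"ty": 0,"tz": 0,"ax": 0,"ay": 0,"az": 0},
])

```text
time_s: 9.35
eef_pos: [0.5594, -0.0937, 0.0378]
tcp_rot: [-3.142, 0.001, 2.777]
wrist_force: [-6.7, 1.8, 22.8]
gripper_width: 0.0284
gripper_force: 11.2
```

Emit:
drive_tool([
  {"gripper": 2.8,"tx": 0,"ty": 0,"tz": 0.05,"ax": 0,"ay": 0,"az": 0},
  {"gripper": 2.8,"tx": 0,"ty": 0,"tz": 0,"ax": 0,"ay": 0,"az": 0},
])

```text
time_s: 9.55
eef_pos: [0.5595, -0.0937, 0.0378]
tcp_rot: [-3.142, 0.002, 2.777]
wrist_force: [-9.6, 2.8, 30.5]
gripper_width: 0.028
gripper_force: 14.9
```

Tips rest on the collar at reported z 0.0379, with a stiffness of about 15.6 N/mm. Releasing the push and gripping.

Emit:
drive_tool([
  {"gripper": 2.8,"tx": 0,"ty": 0,"tz": -0.2,"ax": 0,"ay": 0,"az": 0},
  {"gripper": 2.0,"tx": 0,"ty": 0,"tz": 0,"ax": 0,"ay": 0,"az": 0},
  {"gripper": 2.0,"tx": 0,"ty": 0,"tz": 0,"ax": 0,"ay": 0,"az": 0},
  {"gripper": 2.0,"tx": 0,"ty": 0,"tz": 0,"ax": 0,"ay": 0,"az": 0},
  {"gripper": 2.0,"tx": 0,"ty": 0,"tz": 0,"ax": 0,"ay": 0,"az": 0},
])

```text
time_s: 10.05
eef_pos: [0.5596, -0.0937, 0.0388]
tcp_rot: [3.142, 0.001, 2.777]
wrist_force: [-5.0, 2.1, 15.5]
gripper_width: 0.0235
gripper_force: 58.4
```

Gripped; the tip is at reported z − 0.0238. Lift and go over corner 3.

Emit:
drive_tool([
  {"gripper": 2.0,"tx": 0,"ty": 0,"tz": -0.5,"ax": 0,"ay": 0,"az": 0},
  {"gripper": 2.0,"tx": 0,"ty": 0,"tz": -1.5,"ax": 0,"ay": 0,"az": 0},
  {"gripper": 2.0,"tx": 0,"ty": 0,"tz": -2,"ax": 0,"ay": 0,"az": 0},
  {"gripper": 2.0,"tx": 0,"ty": 0,"tz": -2,"ax": 0,"ay": 0,"az": 0},
  {"gripper": 2.0,"tx": 0,"ty": 0,"tz": -2,"ax": 0,"ay": 0,"az": 0},
  {"gripper": 2.0,"tx": 0.8,"ty": 3.7,"tz": 0,"ax": 0,"ay": 0,"az": 0},
  {"gripper": 2.0,"tx": 0.8,"ty": 3.7,"tz": 0,"ax": 0,"ay": 0,"az": 0},
  {"gripper": 2.0,"tx": 0.8,"ty": 3.7,"tz": 0,"ax": 0,"ay": 0,"az": 0},
  {"gripper": 2.0,"tx": 0.8,"ty": 3.7,"tz": 0,"ax": 0,"ay": 0,"az": 0},
  {"gripper": 2.0,"tx": 0.8,"ty": 3.7,"tz": 0,"ax": 0,"ay": 0,"az": 0},
  {"gripper": 2.0,"tx": 0,"ty": 0,"tz": 0,"ax": 0,"ay": 0,"az": 0},
  {"gripper": 2.0,"tx": 0,"ty": 0,"tz": 0,"ax": 0,"ay": 0,"az": 0},
])

```text
time_s: 11.25
eef_pos: [0.5878, 0.0941, 0.1177]
tcp_rot: [-3.141, -0.001, 2.778]
wrist_force: [0.4, -0.8, -1.5]
gripper_width: 0.0237
gripper_force: 59.3
```

Run:
```python
from h import *
q=bot.sense();print(q['eef_pos'],q['tcp_rot'],q['wrist_force'],q['time_s'])
g=grab('side','s6');a=cv2.resize(g['color'][110:290,200:340],None,fx=3.2,fy=3.2,interpolation=3)
cv2.imwrite('pics/s6.png',a[...,::-1])
```

```text
[0.58777121 0.09408199 0.11765079] [-3.14111015e+00 -5.23311980e-04  2.77842946e+00] [ 0.43345068 -0.79340424 -1.49440205] 11.25
```

View pics/s6.png

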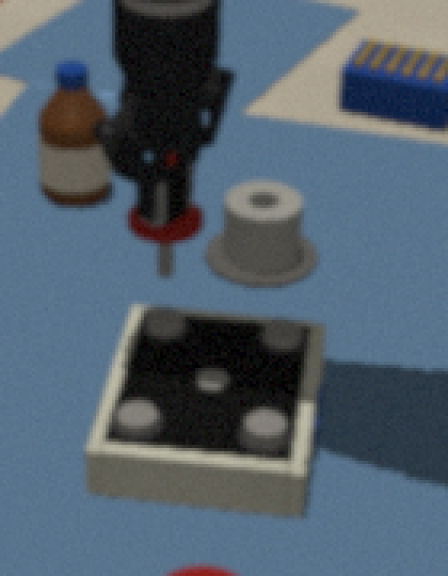

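The probe is held upright with its tip at (165,270), above the corner 3 seat. Descending to just above the estimated seat height.

Emit:
drive_tool([
  {"gripper": 2.0,"tx": 0,"ty": 0.1,"tz": 1.5,"ax": 0,"ay": 0,"az": 0},
  {"gripper": 2.0,"tx": 0,"ty": 0,"tz": 1.2,"ax": 0,"ay": 0,"az": 0},
  {"gripper": 2.0,"tx": 0,"ty": 0,"tz": 0.5,"ax": 0,"ay": 0,"az": 0},
  {"gripper": 2.0,"tx": 0,"ty": 0,"tz": 0.3,"ax": 0,"ay": 0,"az": 0},
  {"gripper": 2.0,"tx": 0,"ty": 0,"tz": 0.1,"ax": 0,"ay": 0,"az": 0},
  {"gripper": 2.0,"tx": 0,"ty": 0,"tz": 0,"ax": 0,"ay": 0,"az": 0},
])

```text
time_s: 11.9
eef_pos: [0.5885, 0.0943, 0.0822]
tcp_rot: [3.141, 0.0, 2.777]
wrist_force: [-0.3, -0.6, -2.0]
gripper_width: 0.0232
gripper_force: 59.3
```

Emit:
drive_tool([
  {"gripper": 2.0,"tx": 0,"ty": 0,"tz": 0.08,"ax": 0,"ay": 0,"az": 0},
  {"gripper": 2.0,"tx": 0,"ty": 0,"tz": 0.08,"ax": 0,"ay": 0,"az": 0},
  {"gripper": 2.0,"tx": 0,"ty": 0,"tz": 0.04,"ax": 0,"ay": 0,"az": 0},
  {"gripper": 2.0,"tx": 0,"ty": 0,"tz": 0,"ax": 0,"ay": 0,"az": 0},
])

```text
time_s: 12.3
eef_pos: [0.5883, 0.0944, 0.08]
tcp_rot: [-3.142, 0.0, 2.777]
wrist_force: [-0.3, -0.5, -1.1]
gripper_width: 0.0232
gripper_force: 59.3
```

Emit:
drive_tool([
  {"gripper": 2.0,"tx": 0,"ty": 0,"tz": 0.05,"ax": 0,"ay": 0,"az": 0},
  {"gripper": 2.0,"tx": 0,"ty": 0,"tz": 0,"ax": 0,"ay": 0,"az": 0},
])

```text
time_s: 12.5
eef_pos: [0.5883, 0.0944, 0.0794]
tcp_rot: [-3.142, -0.0, 2.777]
wrist_force: [-0.5, -0.3, -2.7]
gripper_width: 0.0238
gripper_force: 59.3
```

Emit:
drive_tool([
  {"gripper": 2.0,"tx": 0,"ty": 0,"tz": 0.05,"ax": 0,"ay": 0,"az": 0},
  {"gripper": 2.0,"tx": 0,"ty": 0,"tz": 0,"ax": 0,"ay": 0,"az": 0},
])

```text
time_s: 12.7
eef_pos: [0.5883, 0.0944, 0.0789]
tcp_rot: [-3.142, -0.0, 2.777]
wrist_force: [-0.4, 0.9, -1.2]
gripper_width: 0.0234
gripper_force: 59.3
```

Emit:
drive_tool([
  {"gripper": 2.0,"tx": 0,"ty": 0,"tz": 0.05,"ax": 0,"ay": 0,"az": 0},
  {"gripper": 2.0,"tx": 0,"ty": 0,"tz": 0,"ax": 0,"ay": 0,"az": 0},
])

```text
time_s: 12.9
eef_pos: [0.5884, 0.0944, 0.0785]
tcp_rot: [3.142, 0.0, 2.777]
wrist_force: [-0.1, 0.1, -1.6]
gripper_width: 0.0234
gripper_force: 59.5
```

Emit:
drive_tool([
  {"gripper": 2.0,"tx": 0,"ty": 0,"tz": 0.05,"ax": 0,"ay": 0,"az": 0},
  {"gripper": 2.0,"tx": 0,"ty": 0,"tz": 0,"ax": 0,"ay": 0,"az": 0},
])

```text
time_s: 13.1
eef_pos: [0.5884, 0.0944, 0.0784]
tcp_rot: [3.141, 0.0, 2.777]
wrist_force: [-1.3, 0.3, 4.9]
gripper_width: 0.0235
gripper_force: 60.3
```

Corner 3: contact at 0.0784 with about 6.5 N net. Now to corner 4.

Emit:
drive_tool([
  {"gripper": 2.0,"tx": 0,"ty": 0,"tz": -1,"ax": 0,"ay": 0,"az": 0},
  {"gripper": 2.0,"tx": 1.5,"ty": 2.6,"tz": 0,"ax": 0,"ay": 0,"az": 0},
  {"gripper": 2.0,"tx": 1.6,"ty": 2.6,"tz": 0,"ax": 0,"ay": 0,"az": 0},
  {"gripper": 2.0,"tx": 1.5,"ty": 2.6,"tz": 0,"ax": 0,"ay": 0,"az": 0},
  {"gripper": 2.0,"tx": 1.6,"ty": 2.6,"tz": 0,"ax": 0,"ay": 0,"az": 0},
  {"gripper": 2.0,"tx": 0,"ty": 0,"tz": 0.5,"ax": 0,"ay": 0,"az": 0},
  {"gripper": 2.0,"tx": 0,"ty": 0,"tz": 0.3,"ax": 0,"ay": 0,"az": 0},
  {"gripper": 2.0,"tx": 0,"ty": 0,"tz": 0,"ax": 0,"ay": 0,"az": 0},
  {"gripper": 2.0,"tx": 0,"ty": 0,"tz": 0,"ax": 0,"ay": 0,"az": 0},
])

```text
time_s: 14.0
eef_pos: [0.5677, 0.2128, 0.0801]
tcp_rot: [-3.141, 0.0, 2.776]
wrist_force: [0.5, 0.3, -1.8]
gripper_width: 0.0231
gripper_force: 59.4
```

Emit:
drive_tool([
  {"gripper": 2.0,"tx": 0,"ty": 0,"tz": 0.08,"ax": 0,"ay": 0,"az": 0},
  {"gripper": 2.0,"tx": 0,"ty": 0,"tz": 0.05,"ax": 0,"ay": 0,"az": 0},
  {"gripper": 2.0,"tx": 0,"ty": 0,"tz": 0,"ax": 0,"ay": 0,"az": 0},
])

```text
time_s: 14.3
eef_pos: [0.5676, 0.2134, 0.0787]
tcp_rot: [-3.142, -0.0, 2.776]
wrist_force: [-0.6, -0.5, -1.1]
gripper_width: 0.0232
gripper_force: 59.4
```

Emit:
drive_tool([
  {"gripper": 2.0,"tx": 0,"ty": 0,"tz": 0.05,"ax": 0,"ay": 0,"az": 0},
  {"gripper": 2.0,"tx": 0,"ty": 0,"tz": 0,"ax": 0,"ay": 0,"az": 0},
])

```text
time_s: 14.5
eef_pos: [0.5675, 0.2137, 0.0782]
tcp_rot: [-3.142, 0.0, 2.777]
wrist_force: [-0.4, 0.8, -0.9]
gripper_width: 0.0236
gripper_force: 59.4
```

Emit:
drive_tool([
  {"gripper": 2.0,"tx": 0,"ty": 0,"tz": 0.04,"ax": 0,"ay": 0,"az": 0},
  {"gripper": 2.0,"tx": 0,"ty": 0,"tz": 0,"ax": 0,"ay": 0,"az": 0},
])

```text
time_s: 14.7
eef_pos: [0.5676, 0.2137, 0.0781]
tcp_rot: [3.141, 0.0, 2.777]
wrist_force: [-1.8, -0.9, 4.1]
gripper_width: 0.0236
gripper_force: 60.2
```

Corner 4: contact at 0.0781. Now corner 1.

Emit:
drive_tool([
  {"gripper": 2.0,"tx": 0,"ty": 0,"tz": -1.5,"ax": 0,"ay": 0,"az": 0},
  {"gripper": 2.0,"tx": 0.5,"ty": -3.75,"tz": 0,"ax": 0,"ay": 0,"az": 0},
  {"gripper": 2.0,"tx": 0.5,"ty": -3.75,"tz": 0,"ax": 0,"ay": 0,"az": 0},
  {"gripper": 2.0,"tx": 0.4,"ty": -3.75,"tz": 0,"ax": 0,"ay": 0,"az": 0},
  {"gripper": 2.0,"tx": 0.5,"ty": -3.75,"tz": 0,"ax": 0,"ay": 0,"az": 0},
  {"gripper": 2.0,"tx": 0,"ty": 0,"tz": 1,"ax": 0,"ay": 0,"az": 0},
  {"gripper": 2.0,"tx": 0,"ty": 0,"tz": 0.3,"ax": 0,"ay": 0,"az": 0},
  {"gripper": 2.0,"tx": 0,"ty": 0,"tz": 0,"ax": 0,"ay": 0,"az": 0},
  {"gripper": 2.0,"tx": 0,"ty": 0,"tz": 0,"ax": 0,"ay": 0,"az": 0},
])

```text
time_s: 15.6
eef_pos: [0.4967, 0.0811, 0.0798]
tcp_rot: [3.141, -0.0, 2.778]
wrist_force: [0.8, 0.0, -1.4]
gripper_width: 0.0234
gripper_force: 59.8
```

Emit:
drive_tool([
  {"gripper": 2.0,"tx": 0,"ty": 0,"tz": 0.08,"ax": 0,"ay": 0,"az": 0},
  {"gripper": 2.0,"tx": 0,"ty": 0,"tz": 0.03,"ax": 0,"ay": 0,"az": 0},
  {"gripper": 2.0,"tx": 0,"ty": 0,"tz": 0,"ax": 0,"ay": 0,"az": 0},
])

```text
time_s: 15.9
eef_pos: [0.4963, 0.0806, 0.0787]
tcp_rot: [3.142, -0.0, 2.777]
wrist_force: [0.7, -0.6, -2.4]
gripper_width: 0.0237
gripper_force: 59.8
```

Emit:
drive_tool([
  {"gripper": 2.0,"tx": 0,"ty": 0,"tz": 0.05,"ax": 0,"ay": 0,"az": 0},
  {"gripper": 2.0,"tx": 0,"ty": 0,"tz": 0,"ax": 0,"ay": 0,"az": 0},
])

```text
time_s: 16.1
eef_pos: [0.4963, 0.0804, 0.0782]
tcp_rot: [3.142, 0.0, 2.777]
wrist_force: [0.4, -0.7, -1.3]
gripper_width: 0.0234
gripper_force: 59.8
```

Emit:
drive_tool([
  {"gripper": 2.0,"tx": 0,"ty": 0,"tz": 0.04,"ax": 0,"ay": 0,"az": 0},
  {"gripper": 2.0,"tx": 0,"ty": 0,"tz": 0,"ax": 0,"ay": 0,"az": 0},
])

```text
time_s: 16.3
eef_pos: [0.4964, 0.0804, 0.0781]
tcp_rot: [3.141, 0.0, 2.777]
wrist_force: [-1.8, 1.3, 3.8]
gripper_width: 0.0229
gripper_force: 60.7
```

Corner 1: contact at 0.0781, so three seats agree. Now corner 2.

Emit:
drive_tool([
  {"gripper": 2.0,"tx": 0,"ty": 0,"tz": -1.5,"ax": 0,"ay": 0,"az": 0},
  {"gripper": 2.0,"tx": 1.5,"ty": 2.6,"tz": 0,"ax": 0,"ay": 0,"az": 0},
  {"gripper": 2.0,"tx": 1.5,"ty": 2.6,"tz": 0,"ax": 0,"ay": 0,"az": 0},
  {"gripper": 2.0,"tx": 1.5,"ty": 2.6,"tz": 0,"ax": 0,"ay": 0,"az": 0},
  {"gripper": 2.0,"tx": 1.5,"ty": 2.6,"tz": 0,"ax": 0,"ay": 0,"az": 0},
  {"gripper": 2.0,"tx": 0,"ty": 0,"tz": 0.6,"ax": 0,"ay": 0,"az": 0},
  {"gripper": 2.0,"tx": 0,"ty": 0,"tz": 0.2,"ax": 0,"ay": 0,"az": 0},
  {"gripper": 2.0,"tx": 0,"ty": 0,"tz": 0,"ax": 0,"ay": 0,"az": 0},
  {"gripper": 2.0,"tx": 0,"ty": 0,"tz": 0,"ax": 0,"ay": 0,"az": 0},
])

```text
time_s: 17.2
eef_pos: [0.4775, 0.1981, 0.0848]
tcp_rot: [-3.141, -0.0, 2.776]
wrist_force: [-0.1, -0.8, -1.2]
gripper_width: 0.0231
gripper_force: 59.9
```

Emit:
drive_tool([
  {"gripper": 2.0,"tx": 0,"ty": 0,"tz": 0.07,"ax": 0,"ay": 0,"az": 0},
  {"gripper": 2.0,"tx": 0,"ty": 0,"tz": 0.07,"ax": 0,"ay": 0,"az": 0},
  {"gripper": 2.0,"tx": 0,"ty": 0,"tz": 0.04,"ax": 0,"ay": 0,"az": 0},
  {"gripper": 2.0,"tx": 0,"ty": 0,"tz": 0,"ax": 0,"ay": 0,"az": 0},
])

```text
time_s: 17.6
eef_pos: [0.4773, 0.1988, 0.083]
tcp_rot: [-3.142, 0.0, 2.777]
wrist_force: [0.5, -0.1, -1.3]
gripper_width: 0.0236
gripper_force: 59.9
```

Emit:
drive_tool([
  {"gripper": 2.0,"tx": 0,"ty": 0,"tz": 0.05,"ax": 0,"ay": 0,"az": 0},
  {"gripper": 2.0,"tx": 0,"ty": 0,"tz": 0,"ax": 0,"ay": 0,"az": 0},
])

```text
time_s: 17.8
eef_pos: [0.4773, 0.1989, 0.0825]
tcp_rot: [3.142, 0.0, 2.777]
wrist_force: [0.1, 1.1, -1.0]
gripper_width: 0.0237
gripper_force: 59.9
```

Emit:
drive_tool([
  {"gripper": 2.0,"tx": 0,"ty": 0,"tz": 0.04,"ax": 0,"ay": 0,"az": 0},
  {"gripper": 2.0,"tx": 0,"ty": 0,"tz": 0,"ax": 0,"ay": 0,"az": 0},
])

```text
time_s: 18.0
eef_pos: [0.4774, 0.1989, 0.0824]
tcp_rot: [3.141, 0.0, 2.777]
wrist_force: [-1.7, 0.2, 4.7]
gripper_width: 0.0234
gripper_force: 60.8
```

Corner 2's contact is at 0.0824, so it stands 4.2 mm proud. Pressing slowly.

Emit:
drive_tool([
  {"gripper": 2.0,"tx": 0,"ty": 0,"tz": 0.05,"ax": 0,"ay": 0,"az": 0},
  {"gripper": 2.0,"tx": 0,"ty": 0,"tz": 0.05,"ax": 0,"ay": 0,"az": 0},
  {"gripper": 2.0,"tx": 0,"ty": 0,"tz": 0.05,"ax": 0,"ay": 0,"az": 0},
  {"gripper": 2.0,"tx": 0,"ty": 0,"tz": 0.05,"ax": 0,"ay": 0,"az": 0},
  {"gripper": 2.0,"tx": 0,"ty": 0,"tz": 0.05,"ax": 0,"ay": 0,"az": 0},
  {"gripper": 2.0,"tx": 0,"ty": 0,"tz": 0,"ax": 0,"ay": 0,"az": 0},
])

```text
time_s: 18.6
eef_pos: [0.4775, 0.1989, 0.0803]
tcp_rot: [3.141, 0.001, 2.777]
wrist_force: [-2.8, -2.2, 10.7]
gripper_width: 0.0234
gripper_force: 61.6
```

Emit:
drive_tool([
  {"gripper": 2.0,"tx": 0,"ty": 0,"tz": 0.04,"ax": 0,"ay": 0,"az": 0},
  {"gripper": 2.0,"tx": 0,"ty": 0,"tz": 0.04,"ax": 0,"ay": 0,"az": 0},
  {"gripper": 2.0,"tx": 0,"ty": 0,"tz": 0.04,"ax": 0,"ay": 0,"az": 0},
  {"gripper": 2.0,"tx": 0,"ty": 0,"tz": 0.04,"ax": 0,"ay": 0,"az": 0},
  {"gripper": 2.0,"tx": 0,"ty": 0,"tz": 0,"ax": 0,"ay": 0,"az": 0},
])

```text
time_s: 19.1
eef_pos: [0.4775, 0.1989, 0.0787]
tcp_rot: [3.141, 0.001, 2.777]
wrist_force: [-2.4, -1.1, 11.9]
gripper_width: 0.0235
gripper_force: 61.6
```

Emit:
drive_tool([
  {"gripper": 2.0,"tx": 0,"ty": 0,"tz": 0.03,"ax": 0,"ay": 0,"az": 0},
  {"gripper": 2.0,"tx": 0,"ty": 0,"tz": 0.02,"ax": 0,"ay": 0,"az": 0},
  {"gripper": 2.0,"tx": 0,"ty": 0,"tz": 0,"ax": 0,"ay": 0,"az": 0},
])

```text
time_s: 19.4
eef_pos: [0.4775, 0.1989, 0.0782]
tcp_rot: [3.141, 0.001, 2.777]
wrist_force: [-2.8, -0.7, 11.9]
gripper_width: 0.0232
gripper_force: 61.6
```

Emit:
drive_tool([
  {"gripper": 2.0,"tx": 0,"ty": 0,"tz": -0.05,"ax": 0,"ay": 0,"az": 0},
  {"gripper": 2.0,"tx": 0,"ty": 0,"tz": 0,"ax": 0,"ay": 0,"az": 0},
])

```text
time_s: 19.6
eef_pos: [0.4774, 0.1989, 0.0782]
tcp_rot: [3.141, 0.0, 2.777]
wrist_force: [-2.2, -0.2, 7.2]
gripper_width: 0.0233
gripper_force: 60.7
```

Level at 0.0782. Lift and carry the probe back over the stand.

Emit:
drive_tool([
  {"gripper": 2.0,"tx": 0,"ty": 0,"tz": -1,"ax": 0,"ay": 0,"az": 0},
  {"gripper": 2.0,"tx": 0,"ty": 0,"tz": -2,"ax": 0,"ay": 0,"az": 0},
  {"gripper": 2.0,"tx": 0,"ty": 0,"tz": -1.5,"ax": 0,"ay": 0,"az": 0},
  {"gripper": 2.0,"tx": -2.6,"ty": -3.5,"tz": 0,"ax": 0,"ay": 0,"az": 0},
  {"gripper": 2.0,"tx": -2.6,"ty": -3.5,"tz": 0,"ax": 0,"ay": 0,"az": 0},
  {"gripper": 2.0,"tx": -2.6,"ty": -3.5,"tz": 0,"ax": 0,"ay": 0,"az": 0},
  {"gripper": 2.0,"tx": -2.6,"ty": -3.5,"tz": 0,"ax": 0,"ay": 0,"az": 0},
  {"gripper": 2.0,"tx": -2.6,"ty": -3.5,"tz": 0,"ax": 0,"ay": 0,"az": 0},
  {"gripper": 2.0,"tx": -2.6,"ty": -3.5,"tz": 0,"ax": 0,"ay": 0,"az": 0},
  {"gripper": 2.0,"tx": -2.5,"ty": -3.5,"tz": 0,"ax": 0,"ay": 0,"az": 0},
  {"gripper": 2.0,"tx": 0,"ty": 0,"tz": 0,"ax": 0,"ay": 0,"az": 0},
  {"gripper": 2.0,"tx": 0,"ty": 0,"tz": 0,"ax": 0,"ay": 0,"az": 0},
])

```text
time_s: 20.8
eef_pos: [0.5589, -0.0953, 0.123]
tcp_rot: [3.141, -0.001, 2.775]
wrist_force: [1.0, 0.6, -0.8]
gripper_width: 0.0231
gripper_force: 59.9
```

Run:
```python
from h import *
q=bot.sense();print(q['eef_pos'],q['tcp_rot'][2],q['time_s'])
Z=[]
for i in range(6):
    P=cloud(grab('top','tt')); r=[]
    for c in((.4965,.0803),(.4768,.1986),(.5872,.0954),(.5675,.2137)):
        m=(np.hypot(P[...,0]-c[0],P[...,1]-c[1])<.012)&(P[...,2]>.04); r.append(np.median(P[m][:,2]))
    Z.append(r)
print(np.round(np.mean(Z,0)*1e3,1))
s=[]
f=ld('top0');P=cloud(f)
print([round(float(np.median(P[...,2][(np.hypot(P[...,0]-c[0],P[...,1]-c[1])<.012)&(P[...,2]>.04)]))*1e3,1) for c in((.4965,.0803),(.4768,.1986),(.5872,.0954),(.5675,.2137))])
# stand bore check: rim points
for n,tag in(('side','x1'),('top','x2')):
    P=cloud(grab(n,tag)); m=(abs(P[...,2]-.06)<.005)&(np.hypot(P[...,0]-.559,P[...,1]+.093)<.045); print(m.sum(),cv2.minEnclosingCircle(P[m][:,:2].astype(np.float32)))
f=ld('s6');P=cloud(f);m=(abs(P[...,2]-.06)<.004)&(np.hypot(P[...,0]-.559,P[...,1]+.093)<.045); print(m.sum(),cv2.minEnclosingCircle(P[m][:,:2].astype(np.float32)))
```

```text
[ 0.55891119 -0.0952881   0.12303857] 2.775081748922414 20.8
[55.7 56.2 55.9 55.7]
[55.9, 60.6, 56.2, 56.6]
247 ((0.5606904029846191, -0.09083984792232513), 0.036691080778837204)
0 ((0.0, 0.0), 0.0)
234 ((0.5580966472625732, -0.0910462811589241), 0.03610336408019066)
```

Camera depth confirms it: the seats read 55.7, 56.2, 55.9 and 55.7 mm. Inserting the probe.

Emit:
drive_tool([
  {"gripper": 2.0,"tx": 0,"ty": 0.15,"tz": 0,"ax": 0,"ay": 0,"az": 0},
  {"gripper": 2.0,"tx": 0,"ty": 0,"tz": 2,"ax": 0,"ay": 0,"az": 0},
  {"gripper": 2.0,"tx": 0,"ty": 0,"tz": 1.5,"ax": 0,"ay": 0,"az": 0},
  {"gripper": 2.0,"tx": 0,"ty": 0,"tz": 0.5,"ax": 0,"ay": 0,"az": 0},
  {"gripper": 2.0,"tx": 0,"ty": 0,"tz": 0.5,"ax": 0,"ay": 0,"az": 0},
  {"gripper": 2.0,"tx": 0,"ty": 0,"tz": 0,"ax": 0,"ay": 0,"az": 0},
])

```text
time_s: 21.8
eef_pos: [0.5595, -0.0931, 0.0779]
tcp_rot: [-3.142, -0.0, 2.777]
wrist_force: [0.2, 0.1, -1.5]
gripper_width: 0.0231
gripper_force: 59.9
```

Emit:
drive_tool([
  {"gripper": 2.0,"tx": 0,"ty": 0,"tz": 1.2,"ax": 0,"ay": 0,"az": 0},
  {"gripper": 2.0,"tx": 0,"ty": 0,"tz": 1.2,"ax": 0,"ay": 0,"az": 0},
  {"gripper": 2.0,"tx": 0,"ty": 0,"tz": 0.7,"ax": 0,"ay": 0,"az": 0},
  {"gripper": 2.0,"tx": 0,"ty": 0,"tz": 0.4,"ax": 0,"ay": 0,"az": 0},
  {"gripper": 2.0,"tx": 0,"ty": 0,"tz": 0.2,"ax": 0,"ay": 0,"az": 0},
  {"gripper": 2.0,"tx": 0,"ty": 0,"tz": 0.1,"ax": 0,"ay": 0,"az": 0},
  {"gripper": 2.0,"tx": 0,"ty": 0,"tz": 0,"ax": 0,"ay": 0,"az": 0},
])

```text
time_s: 22.5
eef_pos: [0.5596, -0.0932, 0.0401]
tcp_rot: [3.142, 0.0, 2.777]
wrist_force: [0.2, 0.4, -1.0]
gripper_width: 0.0237
gripper_force: 59.9
```

Emit:
drive_tool([
  {"gripper": 2.0,"tx": 0,"ty": 0,"tz": 0.06,"ax": 0,"ay": 0,"az": 0},
  {"gripper": 2.0,"tx": 0,"ty": 0,"tz": 0.06,"ax": 0,"ay": 0,"az": 0},
  {"gripper": 2.0,"tx": 0,"ty": 0,"tz": 0.06,"ax": 0,"ay": 0,"az": 0},
  {"gripper": 2.0,"tx": 0,"ty": 0,"tz": 0,"ax": 0,"ay": 0,"az": 0},
])

```text
time_s: 22.9
eef_pos: [0.5597, -0.0932, 0.0388]
tcp_rot: [3.142, 0.001, 2.777]
wrist_force: [-2.6, 0.5, 7.9]
gripper_width: 0.0232
gripper_force: 61.1
```

The collar is seated at 0.0388, the same as at the pick, so the probe did not slip in the grip. Release and withdraw upward.

Emit:
drive_tool([
  {"gripper": 4.5,"tx": 0,"ty": 0,"tz": 0,"ax": 0,"ay": 0,"az": 0},
  {"gripper": 4.5,"tx": 0,"ty": 0,"tz": 0,"ax": 0,"ay": 0,"az": 0},
  {"gripper": 4.5,"tx": 0,"ty": 0,"tz": -0.3,"ax": 0,"ay": 0,"az": 0},
  {"gripper": 4.5,"tx": 0,"ty": 0,"tz": -0.7,"ax": 0,"ay": 0,"az": 0},
  {"gripper": 5.5,"tx": 0,"ty": 0,"tz": -2,"ax": 0,"ay": 0,"az": 0},
  {"gripper": 5.5,"tx": 0,"ty": 0,"tz": -4,"ax": 0,"ay": 0,"az": 0},
  {"gripper": 5.5,"tx": 0,"ty": 0,"tz": -4,"ax": 0,"ay": 0,"az": 0},
  {"gripper": 5.5,"tx": 0,"ty": 0,"tz": -4,"ax": 0,"ay": 0,"az": 0},
  {"gripper": 5.5,"tx": 0,"ty": 0,"tz": 0,"ax": 0,"ay": 0,"az": 0},
  {"gripper": 5.5,"tx": 0,"ty": 0,"tz": 0,"ax": 0,"ay": 0,"az": 0},
])

```text
time_s: 23.9
eef_pos: [0.5599, -0.0933, 0.1892]
tcp_rot: [3.142, 0.002, 2.777]
wrist_force: [0.5, -0.0, 0.2]
gripper_width: 0.0549
gripper_force: 0.0
```

Run:
```python
from h import *
f=grab('side','s9');g=grab('wrist','w9')
im=np.zeros((576,800,3),np.uint8); a=cv2.resize(f['color'][110:290,200:320],None,fx=3.2,fy=3.2,interpolation=3);im[:,:a.shape[1]]=a
b=cv2.resize(g['color'],(400,300));im[:300,400:]=b
cv2.imwrite('pics/end.png',im[...,::-1]);q=bot.sense();print(q['eef_pos'],q['wrist_force'],q['gripper_width'])
```

```text
[ 0.55909008 -0.09300431  0.18751299] [0.07582142 0.07072307 0.00112171] 0.054821341173229815
```

View pics/end.png

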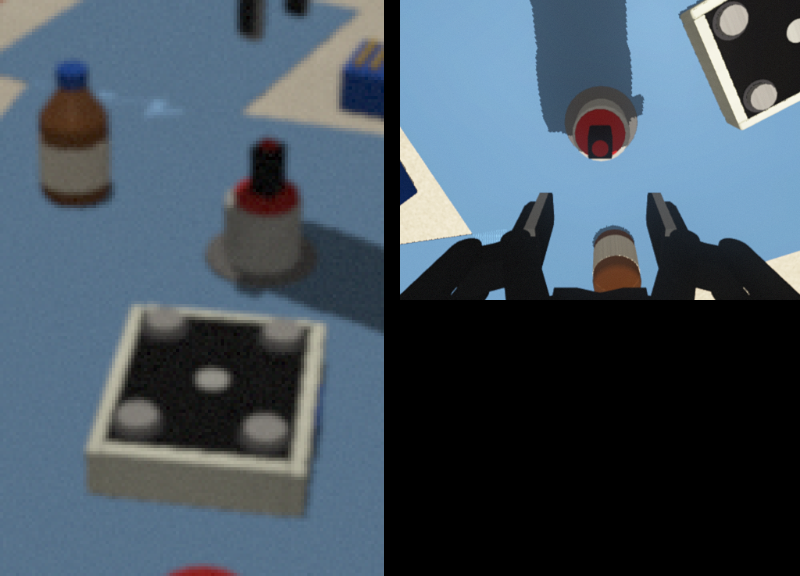

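The probe stands upright in its stand (side (268,190), wrist (600,135)), the gripper is clear, and the bystanders that show in the picture stand where they were. Handing in.

```bash
python3 -c "
from workcell import bot
print(bot.sign_off())"
```

```text
the job is handed in; nothing more can be done
None
```

The high seat was at corner 2, about 4.2 mm proud; I pressed it level with the other three (within about 0.2 mm by touch), put the probe back upright in its stand and handed the job in at about 24 s.

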